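Refit the base tray and tube rack of a drained water bath

ROBOT

A 6-joint arm with a two-finger parallel gripper is mounted at the origin on the work surface. World frame = base frame: x ahead of the robot, y to its left, z up, the work surface at z = 0. Lengths are in m, angles in rad, forces in N, time in s.
With the tool pointing down it reaches from about 0.375 to 0.975 m from the base axis. Payload 3.8 kg.
Tool frame: the origin (TCP) lies on the centre line of the jaws, within the pads' length; the fingertips stand 22 mm ahead of it and the grasp point (between the pads) lies 3 mm ahead of it; x points along the fingers, y is the direction in which the jaws open and shut, and the axes are right-handed (so a half turn about x gives the same grasp; the last joint's range is limited). The gripper opens to 85 mm and grips with 20 to 120 N. Pads are 22 mm wide; open, the fingers measure 114 mm over their backs; the gripper's body (76 mm by 85 mm) begins 54 mm behind the grasp point. The pads swing forward as they close: fully open they stand 13 mm farther back than shut.
Start: joints at [1.277, 0.264, 1.604, -0, 1.274, -0.037], TCP at [0.171, 0.653, 0.253] pointing down, gripper open.
Joint ranges: [-2.63, 2.63], [-0.94, 2.18], [0.31, 2.57], [-1.31, 4.45], [0, 2.66], [-2.55, 2.55]. Speed limits (rad/s): [2.57, 2.57, 3.14, 3.14, 3.14, 3.14].

INTERFACE

Orientations are given as a rotation vector (axis times angle).
In Python, from workcell import monitor, eyes, finish_job gives the robot as it stands. The module is installed in compiled form; this text tells all that it offers.
- The arm moves only by the tool play_rows, never from a script. Its argument "deltas" is a list of rows, each an object of numbers: "wx", "wy", "wz": the turn, a rotation vector about the world's x, y, z in degrees; "x", "y", "z": the shift along the world's x, y, z in mm; "fingers": the closure, from -1 (fully open) to 1 (shut), so that 0 is half open. A call has 1 to 20 rows; each row is the pose to reach, as a shift and turn from the pose commanded when the call began; what a row does not reach only later rows make up. A row lasts 1/8 s, in which the tool goes at most 62.5 mm and 10.7 degrees, less where a joint would pass 70% of its speed; a pose out of reach is approached as far as the arm can. A call with a gripper value outside its range is refused whole. The fingers move at their own pace and stop on an object; "grip_force" is the grip in N (left out, the last holds). Time passes only in rows, so rows that repeat a pose let the fingers close. It gives the time, the measured TCP pose, the force and the opening at its end, in the units of the state.
- monitor.read_state(): the state, without advancing time (a new reading comes with each control period).
- eyes.read_camera(name): name is "side" or "top"; returns a dict with "frame" (420x560x3 uint8, red, green, blue), "depth" (420x560 float32, m along the optical axis (not along the pixel's ray), 0 where there is no reading), "K" (3x3 intrinsics, pixels), "k1" (the pictures are not rectified: a ray, as slopes to the right and down, at radius r is drawn at 1 + k1 r^2 times it, then the intrinsics apply), "view" (4x4, takes a point from world to camera coordinates). Camera axes: x right, y down, z forward; pixel columns grow to the right and rows downward; lengths in m; the calibration is good to about 2 mm. A picture is of the moment at which its call begins.
- finish_job(): hands the job in, once; it reports no verdict.
The state is a dict: "time": time; "q": joint angles; "joint_vel": joint speeds; "joint_torque": joint torques, N m; "tool_pos": TCP position; "tcp_rot": TCP orientation; "wrist_force": force on the tool from outside, world axes, zero at the start; "torque": the same for the moment, N m; "width": opening from 0.0 (shut) to 1.0 (fully open).
Only numpy, scipy, OpenCV 4.12 (cv2) and the standard library are available. Lean on these libraries where they do the work, as an engineer would, in place of code of your own. Each camera call takes 0.05 s, during which the arm holds its last target.

TASK

The water bath has been drained and cleaned: take the perforated base tray off the sloping draining rack, tilt it in through the bath's opening, which is shorter than the tray, and settle it flat on the ledges above the heater with both of its ends under the rim. Then stand the purple tube rack upright on the tray, inside the opening, beside the tray's handle. Lower both without letting them drop, and leave everything else on the bench as it stands.

Things in the scene. Friction and masses are not known exactly. Their poses are not given: they have to be found in the camera images.
- bath: Fixed water bath, a white box 330 (x) x 224 (y) x 150 mm high, teal control panel on its -x side, open rectangular stainless tank in its top; nothing of it stands above the rim. Origin on the bench under its centre, x along the tank, z up.
- bath_rim (a point): Centre of the bath's opening at the rim's top face, 150 mm above the bench, axes as the bath. At each x end a flat rim 5 mm thick overhangs the tank by 28 mm, so the opening is only 200 mm long (x -100 to +100), shorter than the tray; it is the tank's full 152 mm wide (y).
- bath_seat (a point): Centre of the tank at the height of the ledges' top faces, 56 mm below bath_rim, axes as the bath. The tank is 256 (x) x 152 (y) mm. Under each end's rim a ledge runs across the tank, 26 mm deep from the end wall (102 to 128 mm from the centre); the tray lies on these two, 51 mm below the rim's underside. The heater between them stays 29 mm below this point.
- tray_mid (a point): Loose perforated metal tray, a rigid plate 222 (x) x 140 (y) x 6 mm, about 0.35 kg; this point is the centre of the plate, half-way through its thickness; z is the normal on the handle's side. At the start it lies on the draining rack, sloping 35 degrees, -x end low and nearer to the robot, underside on two rails. Its two ends and two sides are alike.
- tray_handle (a point): Middle of the grip of the tray's handle, 39 mm from tray_mid along the tray's z, same axes. The handle stands square on the plate's centre: a black rubber grip 10 mm thick (x), 56 mm wide (y), from 21 to 57 mm above the plate's mid-plane, on a 4 mm steel web. Grip it across its thickness, with the tool along the tray's normal.
- drainer: Fixed draining rack, a white drip dish 230 x 160 mm with a steel frame sloping at 35 degrees that faces -x: two rails along the slope, 8 mm lip at the low end, top 165 mm above the bench. Origin on the bench under its centre, z up. The tray lifts off along its own normal.
- rack_mid (a point): Loose purple plastic tube rack, empty, 60 (x) x 116 (y) x 60 mm, with a carrying handle on top (97 mm high in all), about 0.18 kg. This point is its centre, 30 mm above its underside; z up. It starts upright on the bench.
- rack_base (a point): Centre of the underside of the purple rack, same axes.
- rack_handle (a point): Middle of the rack's handle bar, 90 mm above the rack's underside, 60 mm above rack_mid. The bar is 12 mm thick (x), 86 mm long (y), 14 mm high, with 23 mm of free space below it; nothing beside it.
- tray: The tray again; origin at the centre of the plate's underside, 3 mm below tray_mid.
- rack: The purple rack again; origin at the centre of its underside.
- samples: Bystander: blue rack of red-capped sample tubes, 60 x 116 x 100 mm high. Origin under its centre.
- reagent: Bystander: amber bottle, 60 mm across, 150 mm high. Origin under its centre.
- jar: Bystander: white jar with blue cap, 64 mm across, 90 mm high. Origin under its centre.
- beaker: Bystander: glass beaker, 72 mm across, 95 mm high. Origin under its centre.
- wash: Bystander: white plastic bottle with red cap, 60 mm across, 140 mm high. Origin under its centre.
- timer: Bystander: flat white timer, 60 x 70 x 20 mm, lying on the bench. Origin under its centre.
Mind the look-alikes: they are no part of the job. Leave any brown or yellow look-alike of the rack alone.

How it is judged:
On the way, in this order (a step that is already met when the one before it is completed fails the run):
1. the tray lies flat on both ledges, its ends under the rim, let go (z of tray_mid in the frame of bath_seat between 0.0005 and 0.0055 m and x of tray_mid in the frame of bath_seat between -0.0095 and 0.0095 m and angle between tray_mid's own z axis and vertical below 0.025 rad and angle between the x axis of tray_mid and the x axis of bath_seat, either way round below 0.1 rad and contact force between the fingers and tray below 0.2 N), for 0.2 s.
2. the purple rack stands upright on the tray (z of tray_mid in the frame of bath_seat between 0.0005 and 0.0055 m and x of tray_mid in the frame of bath_seat between -0.0095 and 0.0095 m and angle between tray_mid's own z axis and vertical below 0.025 rad and angle between the x axis of tray_mid and the x axis of bath_seat, either way round below 0.1 rad and z of rack_base in the frame of tray_mid between 0.0005 and 0.0055 m and angle between rack_base's own z axis and vertical below 0.035 rad and horizontal distance between rack_base and tray_mid below 0.09 m and contact force between rack and tray above 0.5 N), for 0.2 s.
At the end, for the whole second after the job is handed in: The tray lies flat (within 1.4 degrees) on both ledges, centred along the tank to within 9.5 mm so that both its ends are under the rim; the purple rack stands upright (within 2 degrees) on it, inside the opening; both released and at rest (all of step 2 and contact force between the fingers and tray below 0.2 N and contact force between the fingers and rack below 0.2 N and linear speed of each of tray, rack below 0.02 m/s); the robot touches nothing.
It fails at once if a bystander was shoved more than 30 mm or knocked over (distance of any of samples, reagent, jar, beaker, wash, timer from where it was at the start of the episode above 0.03 m or angle between any of samples, reagent, jar, beaker, wash, timer's own z axis and vertical above 0.35 rad).
It fails at once if the tray was dropped (falls freely faster than 0.45 m/s) (contact force between the fingers and tray below 0.1 N and linear speed of tray above 0.45 m/s).
It fails at once if the purple rack was dropped or thrown (falls freely faster than 0.45 m/s) (contact force between the fingers and rack below 0.1 N and linear speed of rack above 0.45 m/s).
It also fails if it takes over 61 s, if anything falls off the work surface, if the arm or the gripper's body presses on something with over 40 N, if the wrist force passes 120 N, or if a joint passes its speed limit or range.

## Working session

There is one attempt and no reset: what is moved stays moved. The work goes in short steps, Python scripts to look and compute and a tool call to move; the robot and the scene stay as the last step left them, time stands still between calls to the robot, and variables do not carry over. Pictures are saved under pics/ and viewed, and the job is handed in when it is done.

Besides the shell and the picture viewer there is one more tool, called after "Emit:" by a JSON object that holds its "fn" and its "kwargs", one argument or row to a line. play_rows: Moves the arm, as the interface text tells. Its arguments: {"type":"object","properties":{"deltas":{"type":"array"},"grip_force":{"type":"number"}},"required":["deltas"]}

```bash
mkdir -p pics
cat > h.py <<'E'
import numpy as np, cv2, pickle
from workcell import monitor, eyes
def snap(n,tag):
    d=eyes.read_camera(n); cv2.imwrite(f'pics/{tag}.png',d['frame'][:,:,::-1]); pickle.dump(d,open(f'{tag}.pkl','wb')); return d
def load(tag): return pickle.load(open(f'{tag}.pkl','rb'))
def cloud(d):
    K=d['K'];H,W=d['depth'].shape
    u,v=np.meshgrid(np.arange(W),np.arange(H))
    dist=np.array([d['k1'],0,0,0,0],float)
    s=cv2.undistortPoints(np.stack([u,v],-1).reshape(-1,1,2).astype(float),K,dist).reshape(H,W,2)
    z=d['depth']; P=np.dstack([s[...,0]*z,s[...,1]*z,z])
    V=d['view']; R=V[:3,:3];t=V[:3,3]
    return (P-t)@R
def proj(d,p):
    V=d['view'];r,_=cv2.Rodrigues(V[:3,:3]); 
    return cv2.projectPoints(np.array(p,float).reshape(-1,1,3),r,V[:3,3],d['K'],np.array([d['k1'],0,0,0,0],float))[0].reshape(-1,2)
E
python3 - <<'E'
from h import *
for n in('top','side'):
    d=snap(n,n+'0'); print(n,d['K'],d['k1'],d['view'])
s=monitor.read_state(); print(s)
E
```

```text
top [[433.00117763   0.         279.73684419]
 [  0.         433.00117763 206.97015518]
 [  0.           0.           1.        ]] -0.027226967395670397 [[ 0.0167872  -0.9995098   0.02642633 -0.02442765]
 [-0.99553726 -0.01916355 -0.09240304  0.45474061]
 [ 0.09286416 -0.02475721 -0.99537095  1.24331837]
 [ 0.          0.          0.          1.        ]]
side [[480.1458845    0.         273.47633688]
 [  0.         480.1458845  206.51715549]
 [  0.           0.           1.        ]] -0.0391848577220159 [[ 0.77508068 -0.63180926 -0.00818495 -0.34202939]
 [-0.40892255 -0.49169199 -0.76877912  0.24979702]
 [ 0.4816973   0.59921285 -0.63946201  1.42396758]
 [ 0.          0.          0.          1.        ]]
{'time': 0.1, 'q': array([ 1.27711688e+00,  2.64695687e-01,  1.60523411e+00, -2.40661063e-06,
        1.27371409e+00, -3.69017581e-02]), 'joint_vel': array([ 0.00108977, -0.00163724, -0.00346047, -0.00055235,  0.00129131,
       -0.00088905]), 'joint_torque': array([ 7.88929992e-04, -5.16712546e+01, -3.68588519e+01,  1.98326265e-04,
        6.43935869e-03,  1.93004695e-05]), 'tool_pos': array([0.17125135, 0.65227672, 0.25207624]), 'tcp_rot': array([ 0.19998826,  1.56171598, -0.20317431]), 'wrist_force': array([ 0.03350827, -0.36676304, -0.78950411]), 'torque': array([-0.05438275,  0.00061859,  0.02430751]), 'width': 1.0037181355875622}
```

View pics/top0.png

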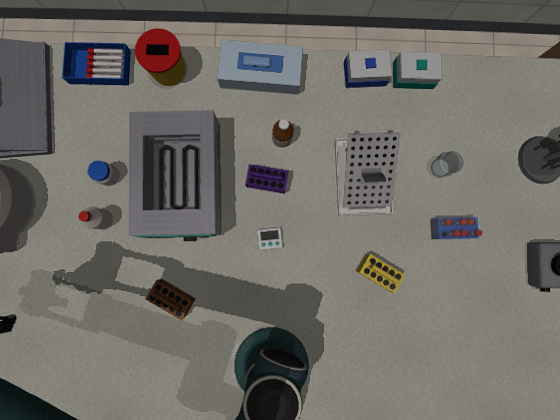

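View pics/side0.png

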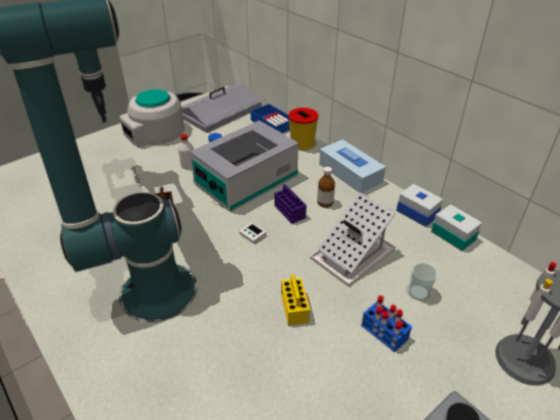

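Run:
```python
from h import *
d=load('top0');f=d['frame'][:,:,::-1]
c=cv2.resize(f[100:300,90:490],None,fx=2,fy=2,interpolation=cv2.INTER_CUBIC); cv2.imwrite('pics/crop1.png',c)
P=cloud(d)
cs=cv2.resize(load('side0')['frame'][110:290,180:420,::-1],None,fx=3,fy=3); cv2.imwrite('pics/crop2.png',cs)
for uv in [(135,180),(215,180),(175,118),(175,230),(170,98),(269,178),(250,178),(288,180),(370,150),(370,200),(340,140),(180,180),(372,176)]:
    print(uv,P[uv[1],uv[0]].round(4))
# bath rim fit
m=(np.abs(P[...,2]-.15)<.006); 
n,l,st,ce=cv2.connectedComponentsWithStats(m.astype(np.uint8))
for i in range(1,n):
    if st[i][4]>300: 
        q=P[l==i]; print(st[i],q.min(0).round(3),q.max(0).round(3),np.median(q,0).round(4),cv2.minAreaRect((q[:,:2]*1000).astype(np.float32)))
```

```text
(135, 180) [0.5068 0.3678 0.1499]
(215, 180) [0.5156 0.1622 0.1199]
(175, 118) [0.6764 0.2705 0.1476]
(175, 230) [0.3778 0.2579 0.1506]
(170, 98) [ 7.825e-01  3.216e-01 -4.000e-04]
(269, 178) [0.534  0.0167 0.0587]
(250, 178) [0.5327 0.0707 0.0596]
(288, 180) [ 0.5389 -0.0402 -0.0024]
(370, 150) [ 0.6036 -0.2548  0.1377]
(370, 200) [ 0.4778 -0.2755  0.0481]
(340, 140) [ 0.6623 -0.1946  0.0078]
(180, 180) [0.5251 0.2719 0.0452]
(372, 176) [ 0.5328 -0.2603  0.1364]
[ 129  110   86  126 6269] [0.363 0.157 0.144] [0.7   0.391 0.156] [0.5253 0.276  0.1494] ((531.9959106445312, 274.5433349609375), (329.55072021484375, 224.56887817382812), 2.691679000854492)
[347 138  53  13 361] [ 0.601 -0.33   0.144] [ 0.633 -0.19   0.156] [ 0.6174 -0.2599  0.15  ] ((617.9786987304688, -259.8848571777344), (25.959230422973633, 141.28955078125), 5.413943290710449)
```

View pics/crop1.png

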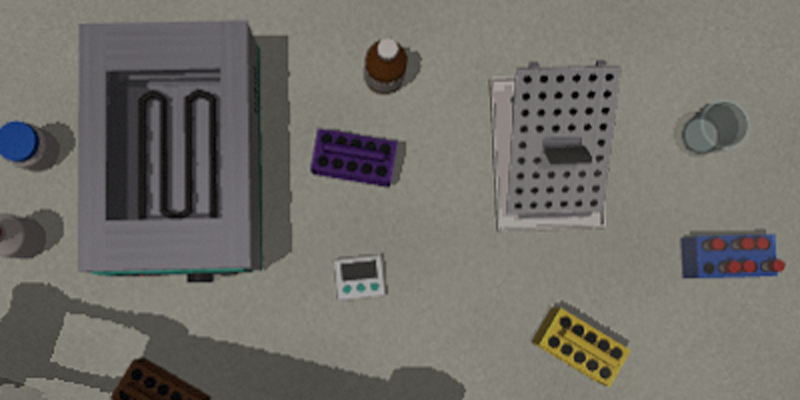

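View pics/crop2.png

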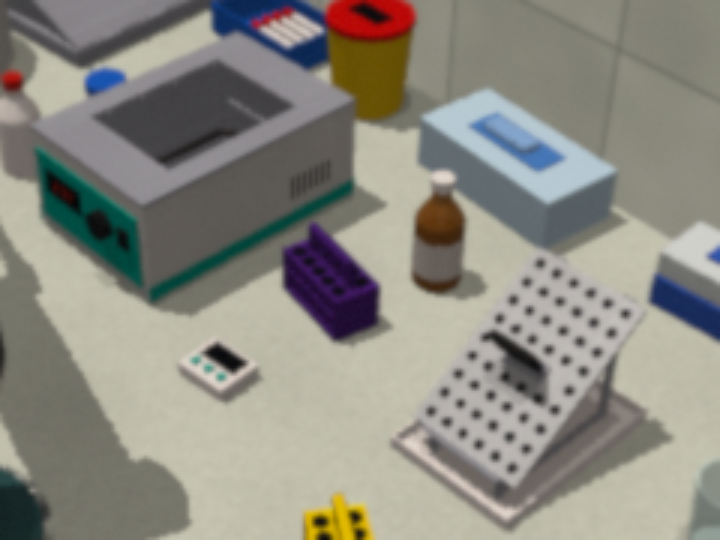

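```bash
cat > fit.py <<'E'
from h import *
def rect(q): 
    (c,s,a)=cv2.minAreaRect((q[:,:2]*1000).astype(np.float32)); return np.round(c,1),np.round(s,1),round(a,2)
P=cloud(load('top0')); Ps=cloud(load('side0'))
# tray
def tray(P):
    q=P.reshape(-1,3); q=q[np.isfinite(q).all(1)]
    m=(q[:,0]>.43)&(q[:,0]<.68)&(q[:,1]>-.36)&(q[:,1]<-.17)&(q[:,2]>.02); q=q[m]
    n=np.array([-np.sin(.61),0,np.cos(.61)]); dd=np.median(q@n)
    for th in (.02,.01,.005,.004,.004):
        k=abs(q@n-dd)<th; c=q[k].mean(0); u,s,vt=np.linalg.svd(q[k]-c,full_matrices=False); n=vt[2]*np.sign(vt[2][2]); dd=c@n
    k=abs(q@n-dd)<.004
    t=q[k]; ex=np.array([n[2],0,-n[0]]); ex/=np.linalg.norm(ex); ey=np.cross(n,ex)
    ab=np.c_[t@ex,t@ey]; (c,s,a)=cv2.minAreaRect((ab*1000).astype(np.float32))
    C=ex*c[0]/1000+ey*c[1]/1000+n*dd
    print('tray n',n.round(4),'tilt',np.degrees(np.arccos(n[2])).round(2),'C top face',C.round(4),np.round(s,1),a, k.sum())
    if a>45: a-=90
    a=np.radians(a); tx=ex*np.cos(a)+ey*np.sin(a); ty=np.cross(n,tx)
    print('tx',tx.round(4),'ty',ty.round(4))
    loc=(q-C)@np.c_[tx,ty,n]
    h=loc[(loc[:,2]>.012)&(loc[:,2]<.07)&(abs(loc[:,0])<.04)&(abs(loc[:,1])<.05)]
    print('handle',h.min(0).round(4),h.max(0).round(4),np.median(h,0).round(4),len(h))
    g=h[h[:,2]>.046]; 
    if len(g)>5: print('top', g.min(0).round(4),g.max(0).round(4),g.mean(0).round(4),len(g))
    return C,n,tx,ty
if __name__=='__main__':
    tray(P);tray(Ps)
    for nm,p in (('top',P),('side',Ps)):
        q=p.reshape(-1,3)
        m=(q[:,0]>.46)&(q[:,0]<.62)&(q[:,1]>-.06)&(q[:,1]<.1)
        b=q[m&(abs(q[:,2]-.06)<.006)]; print(nm,'rack60',rect(b),np.median(b[:,2]),len(b))
        b=q[m&(q[:,2]>.084)]; print('bar',rect(b),b[:,2].max(),len(b))
        b=q[(q[:,0]>.3)&(q[:,0]<.72)&(q[:,1]>.1)&(q[:,1]<.42)&(abs(q[:,2]-.15)<.005)]; print('bath',rect(b),np.median(b[:,2]))
        # opening: contour hole
    d=load('top0');m=((abs(P[...,2]-.15)<.006)).astype(np.uint8)
    cs,hi=cv2.findContours(m,cv2.RETR_CCOMP,cv2.CHAIN_APPROX_NONE)
    for c,h in zip(cs,hi[0]):
        if h[3]>=0 and len(c)>100:
            pts=P[c[:,0,1],c[:,0,0]]; print('hole',rect(pts),len(c),pts.min(0),pts.max(0))
E
python3 fit.py
```

```text
tray n [-0.5789 -0.0276  0.815 ] tilt 35.42 C top face [ 0.5426 -0.2645  0.0968] [250.5 141.5] 2.4678714275360107 3268
tx [0.8138 0.043  0.5795] ty [-0.0511  0.9987 -0.0025]
handle [ 0.0045 -0.0275  0.0122] [0.0181 0.0281 0.058 ] [0.0138 0.0019 0.0447] 190
top [ 0.0045 -0.0275  0.0462] [0.0163 0.0279 0.058 ] [0.0114 0.0013 0.0527] 93
tray n [-0.5705 -0.0303  0.8208] tilt 34.84 C top face [ 0.5406 -0.2632  0.0952] [252.4 143.5] 2.3869268894195557 2513
tx [0.8197 0.0416 0.5713] ty [-0.0515  0.9987  0.0011]
handle [ 0.0078 -0.0282  0.0145] [0.0185 0.0252 0.059 ] [ 0.0111 -0.0071  0.0512] 94
top [ 0.008  -0.0282  0.0476] [0.0185 0.0252 0.059 ] [ 0.0127 -0.0023  0.0533] 63
top rack60 (array([537.5,  24.4]), array([115.7,  60.3]), 81.34) 0.05962839655115959 688
bar (array([537.5,  24.5]), array([84.7, 13. ]), 81.33) 0.10370176929228368 145
bath (array([532. , 274.3]), array([329.6, 224. ]), 2.69) 0.14939976479253914
side rack60 (array([535.1,  24.5]), array([125.1,  63.9]), 82.07) 0.05963730488541033 314
bar (array([533.6,  22.6]), array([89.2, 14.5]), 80.25) 0.10195148472448279 84
bath (array([530.9, 275.9]), array([338.9, 234.7]), 3.21) 0.14975477245994867
hole (array([531.5, 273.9]), array([205.7, 156.5]), 2.16) 264 [0.42826697 0.19249644 0.14401238] [0.63440104 0.35502827 0.15462274]
```

Run:
```python
from fit import *
for p in (P,Ps):
    C,n,tx,ty=tray(p)
    q=p.reshape(-1,3); loc=(q-C)@np.c_[tx,ty,n]
    k=(abs(loc[:,2])<.004)&(abs(loc[:,0])<.14)&(abs(loc[:,1])<.08); l=loc[k]
    for y in np.arange(-.07,.07,.01):
        s=l[(l[:,1]>=y)&(l[:,1]<y+.01)]; print(round(y,3),s[:,0].min().round(4),s[:,0].max().round(4),end=' | ')
    print()
    for x in np.arange(-.13,.13,.02):
        s=l[(l[:,0]>=x)&(l[:,0]<x+.02)]; print(round(x,3),s[:,1].min().round(4) if len(s) else 0,s[:,1].max().round(4) if len(s) else 0,end=' | ')
    print()
    h=loc[(loc[:,2]>.025)&(loc[:,2]<.07)&(abs(loc[:,0])<.04)&(abs(loc[:,1])<.05)]
    for z in np.arange(.025,.065,.005):
        s=h[(h[:,2]>=z)&(h[:,2]<z+.005)]
        if len(s):print('z',round(z,3),s[:,:2].min(0).round(4),s[:,:2].max(0).round(4),len(s))
```

```text
tray n [-0.5789 -0.0276  0.815 ] tilt 35.42 C top face [ 0.5426 -0.2645  0.0968] [250.5 141.5] 2.4678714275360107 3268
tx [0.8138 0.043  0.5795] ty [-0.0511  0.9987 -0.0025]
handle [ 0.0045 -0.0275  0.0122] [0.0181 0.0281 0.058 ] [0.0138 0.0019 0.0447] 190
top [ 0.0045 -0.0275  0.0462] [0.0163 0.0279 0.058 ] [0.0114 0.0013 0.0527] 93
-0.07 -0.1253 0.1212 | -0.06 -0.1048 0.1213 | -0.05 -0.1056 0.1214 | -0.04 -0.1041 0.1212 | -0.03 -0.1053 0.1208 | -0.02 -0.1032 0.1226 | -0.01 -0.1042 0.1208 | 0.0 -0.1066 0.1218 | 0.01 -0.1045 0.1219 | 0.02 -0.1061 0.121 | 0.03 -0.1061 0.1212 | 0.04 -0.1046 0.1253 | 0.05 -0.1004 0.1228 | 0.06 -0.0992 0.1205 | 0.07 -0.097 0.0951 | 
-0.13 -0.0684 -0.0684 | -0.11 -0.0702 0.0707 | -0.09 -0.0701 0.0703 | -0.07 -0.0696 0.0699 | -0.05 -0.0704 0.0708 | -0.03 -0.0705 0.0696 | -0.01 -0.0708 0.0704 | 0.01 -0.0705 0.0695 | 0.03 -0.0702 0.07 | 0.05 -0.069 0.0703 | 0.07 -0.0695 0.0708 | 0.09 -0.0701 0.0705 | 0.11 -0.0705 0.0698 | 
z 0.025 [ 0.0126 -0.0256] [0.0162 0.0272] 17
z 0.03 [ 0.0076 -0.0263] [0.0158 0.0275] 16
z 0.035 [ 0.0126 -0.0256] [0.0181 0.0265] 21
z 0
[... 751 characters left out ...]
69 0.1236 | 0.04 -0.1009 0.1255 | 0.05 -0.0984 0.1224 | 0.06 -0.0968 0.1241 | 0.07 -0.0936 0.1233 | 
-0.13 -0.035 0.0394 | -0.11 -0.0696 0.0702 | -0.09 -0.0711 0.0682 | -0.07 -0.0708 0.0712 | -0.05 -0.0712 0.0716 | -0.03 -0.0711 0.0703 | -0.01 -0.0718 0.0708 | 0.01 -0.0691 0.0718 | 0.03 -0.0716 0.0714 | 0.05 -0.0699 0.0694 | 0.07 -0.0706 0.0695 | 0.09 -0.0713 0.0714 | 0.11 -0.0718 0.0709 | 
z 0.025 [ 0.0078 -0.0271] [0.0144 0.0178] 4
z 0.03 [ 0.0078 -0.0279] [0.0162 0.0207] 9
z 0.035 [ 0.0084 -0.0276] [ 0.0139 -0.0119] 4
z 0.04 [ 0.0081 -0.0278] [0.0158 0.0213] 7
z 0.045 [ 0.0081 -0.0282] [0.0185 0.0237] 9
z 0.05 [ 0.008 -0.028] [0.0182 0.0251] 35
z 0.055 [ 0.0086 -0.0269] [0.0168 0.0252] 19
```

```bash
cat >> h.py <<'E'
from scipy.spatial.transform import Rotation as Ro
def goal(pos_grasp,xax,yax):
    x=np.array(xax)/np.linalg.norm(xax); y=np.array(yax)-np.dot(yax,x)*x; y/=np.linalg.norm(y)
    return np.array(pos_grasp)-.003*x, Ro.from_matrix(np.c_[x,y,np.cross(x,y)])
def delta(p,R,p0=None,R0=None):
    s=monitor.read_state()
    if p0 is None: p0=s['tool_pos'];R0=Ro.from_rotvec(s['tcp_rot'])
    return ((p-p0)*1000).round(1), np.degrees((R*R0.inv()).as_rotvec()).round(2)
E
python3 - <<'E'
from h import *
s=monitor.read_state(); R0=Ro.from_rotvec(s['tcp_rot']); print(R0.as_matrix().round(4))
yaw=np.radians(2.9)
n=np.array([-np.sin(np.radians(35))*np.cos(yaw),-np.sin(np.radians(35))*np.sin(yaw),np.cos(np.radians(35))])
tx=np.array([n[2]*np.cos(yaw),n[2]*np.sin(yaw),np.sin(np.radians(35))])
for sg in(1,-1):
  for back in (.15,.0):
    p,R=goal(np.array([.5304,-.2645,.1322])+back*n,-n,sg*tx); print(sg,back,p.round(4),R.as_rotvec().round(3),delta(p,R))
E
```

```text
[[-6.000e-04  2.540e-01  9.672e-01]
 [-2.000e-03  9.672e-01 -2.540e-01]
 [-1.000e+00 -2.000e-03 -1.000e-04]]
1 0.15 [ 0.4428 -0.2689  0.2575] [ 1.414  0.782 -0.71 ] (array([ 271.5, -921.2,    5.5]), array([ 23.64, -29.11, -69.98]))
1 0.0 [ 0.5287 -0.2646  0.1347] [ 1.414  0.782 -0.71 ] (array([ 357.4, -916.9, -117.4]), array([ 23.64, -29.11, -69.98]))
-1 0.15 [ 0.4428 -0.2689  0.2575] [-1.461  0.714  0.787] (array([ 271.5, -921.2,    5.5]), array([-31.37, -25.49, 103.83]))
-1 0.0 [ 0.5287 -0.2646  0.1347] [-1.461  0.714  0.787] (array([ 357.4, -916.9, -117.4]), array([-31.37, -25.49, 103.83]))
```

Emit:
{"fn": "play_rows", "kwargs": {
  "deltas": [
    {"x": 330,"y": -480,"z": 70,"wx": 11,"wy": -14,"wz": -35,"fingers": -1},
    {"x": 330,"y": -480,"z": 70,"wx": 11,"wy": -14,"wz": -35},
    {"x": 330,"y": -480,"z": 70,"wx": 11,"wy": -14,"wz": -35},
    {"x": 330,"y": -480,"z": 70,"wx": 11,"wy": -14,"wz": -35},
    {"x": 330,"y": -480,"z": 70,"wx": 11,"wy": -14,"wz": -35},
    {"x": 330,"y": -480,"z": 70,"wx": 11,"wy": -14,"wz": -35},
    {"x": 330,"y": -480,"z": 70,"wx": 11,"wy": -14,"wz": -35},
    {"x": 330,"y": -480,"z": 70,"wx": 11,"wy": -14,"wz": -35},
    {"x": 330,"y": -480,"z": 70,"wx": 11,"wy": -14,"wz": -35},
    {"x": 330,"y": -480,"z": 70,"wx": 11,"wy": -14,"wz": -35},
    {"x": 271.5,"y": -921,"z": 5.5,"wx": 23.6,"wy": -29.1,"wz": -70},
    {"x": 271.5,"y": -921,"z": 5.5,"wx": 23.6,"wy": -29.1,"wz": -70},
    {"x": 271.5,"y": -921,"z": 5.5,"wx": 23.6,"wy": -29.1,"wz": -70},
    {"x": 271.5,"y": -921,"z": 5.5,"wx": 23.6,"wy": -29.1,"wz": -70},
    {"x": 271.5,"y": -921,"z": 5.5,"wx": 23.6,"wy": -29.1,"wz": -70},
    {"x": 271.5,"y": -921,"z": 5.5,"wx": 23.6,"wy": -29.1,"wz": -70},
    {"x": 271.5,"y": -921,"z": 5.5,"wx": 23.6,"wy": -29.1,"wz": -70},
    {"x": 271.5,"y": -921,"z": 5.5,"wx": 23.6,"wy": -29.1,"wz": -70},
    {"x": 271.5,"y": -921,"z": 5.5,"wx": 23.6,"wy": -29.1,"wz": -70},
    {"x": 271.5,"y": -921,"z": 5.5,"wx": 23.6,"wy": -29.1,"wz": -70}
  ]
}}

```text
schema error: expected keys wx, wy, wz, x, y, z, fingers
```

Emit:
{"fn": "play_rows", "kwargs": {
  "deltas": [
    {"x": 330,"y": -480,"z": 70,"wx": 11,"wy": -14,"wz": -35,"fingers": -1},
    {"x": 330,"y": -480,"z": 70,"wx": 11,"wy": -14,"wz": -35,"fingers": -1},
    {"x": 330,"y": -480,"z": 70,"wx": 11,"wy": -14,"wz": -35,"fingers": -1},
    {"x": 330,"y": -480,"z": 70,"wx": 11,"wy": -14,"wz": -35,"fingers": -1},
    {"x": 330,"y": -480,"z": 70,"wx": 11,"wy": -14,"wz": -35,"fingers": -1},
    {"x": 330,"y": -480,"z": 70,"wx": 11,"wy": -14,"wz": -35,"fingers": -1},
    {"x": 330,"y": -480,"z": 70,"wx": 11,"wy": -14,"wz": -35,"fingers": -1},
    {"x": 330,"y": -480,"z": 70,"wx": 11,"wy": -14,"wz": -35,"fingers": -1},
    {"x": 330,"y": -480,"z": 70,"wx": 11,"wy": -14,"wz": -35,"fingers": -1},
    {"x": 330,"y": -480,"z": 70,"wx": 11,"wy": -14,"wz": -35,"fingers": -1},
    {"x": 271.5,"y": -921,"z": 5.5,"wx": 23.6,"wy": -29.1,"wz": -70,"fingers": -1},
    {"x": 271.5,"y": -921,"z": 5.5,"wx": 23.6,"wy": -29.1,"wz": -70,"fingers": -1},
    {"x": 271.5,"y": -921,"z": 5.5,"wx": 23.6,"wy": -29.1,"wz": -70,"fingers": -1},
    {"x": 271.5,"y": -921,"z": 5.5,"wx": 23.6,"wy": -29.1,"wz": -70,"fingers": -1},
    {"x": 271.5,"y": -921,"z": 5.5,"wx": 23.6,"wy": -29.1,"wz": -70,"fingers": -1},
    {"x": 271.5,"y": -921,"z": 5.5,"wx": 23.6,"wy": -29.1,"wz": -70,"fingers": -1},
    {"x": 271.5,"y": -921,"z": 5.5,"wx": 23.6,"wy": -29.1,"wz": -70,"fingers": -1},
    {"x": 271.5,"y": -921,"z": 5.5,"wx": 23.6,"wy": -29.1,"wz": -70,"fingers": -1},
    {"x": 271.5,"y": -921,"z": 5.5,"wx": 23.6,"wy": -29.1,"wz": -70,"fingers": -1},
    {"x": 271.5,"y": -921,"z": 5.5,"wx": 23.6,"wy": -29.1,"wz": -70,"fingers": -1}
  ]
}}

```text
time: 2.6
tool_pos: [0.4432, -0.2664, 0.2586]
tcp_rot: [1.414, 0.782, -0.707]
wrist_force: [0.6, 0.3, 0.3]
width: 1.0
```

```bash
cat >> h.py <<'E'
yaw=np.radians(2.9)
def trayax(th,yaw=yaw):
    c,s=np.cos(np.radians(th)),np.sin(np.radians(th))
    n=np.array([-s*np.cos(yaw),-s*np.sin(yaw),c]); return n,np.array([c*np.cos(yaw),c*np.sin(yaw),s])
E
python3 - <<'E'
from h import *
s=monitor.read_state(); print(s['time'],s['tool_pos'],s['q'].round(3),s['wrist_force'].round(2),s['width'])
n,tx=trayax(35)
for b in(.06,0):
    print(delta(*goal(np.array([.5304,-.2645,.1322])+b*n,-n,tx)))
snap('side','side1');
E
```

```text
2.6 [ 0.44315068 -0.2664253   0.25860237] [-0.889 -0.291  2.253  0.637  0.896 -1.277] [0.61 0.29 0.29] 0.9999261344077998
(array([ 51.2,   0.1, -74.8]), array([-0.02,  0.07, -0.1 ]))
(array([  85.5,    1.8, -123.9]), array([-0.02,  0.07, -0.1 ]))
```

View pics/side1.png

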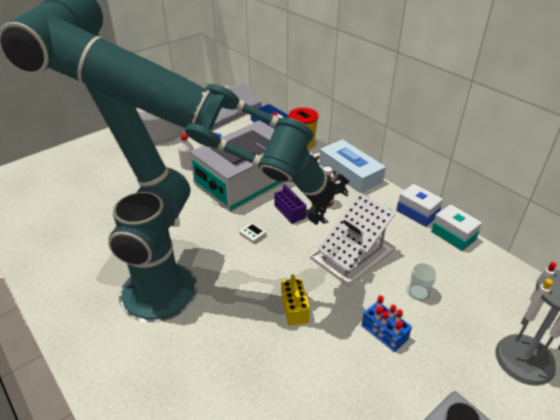

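Emit:
{"fn": "play_rows", "kwargs": {
  "deltas": [
    {"x": 25,"y": 1,"z": -37,"wx": 0,"wy": 0,"wz": 0,"fingers": -1},
    {"x": 51,"y": 1.5,"z": -75,"wx": 0,"wy": 0,"wz": 0,"fingers": -1},
    {"x": 65,"y": 2,"z": -94,"wx": 0,"wy": 0,"wz": 0,"fingers": -1},
    {"x": 76,"y": 2.5,"z": -109,"wx": 0,"wy": 0,"wz": 0,"fingers": -1},
    {"x": 86,"y": 2.5,"z": -124,"wx": 0,"wy": 0,"wz": 0,"fingers": -1},
    {"x": 86,"y": 2.5,"z": -124,"wx": 0,"wy": 0,"wz": 0,"fingers": -1},
    {"x": 86,"y": 2.5,"z": -124,"wx": 0,"wy": 0,"wz": 0,"fingers": -1}
  ]
}}

```text
time: 3.52
tool_pos: [0.5294, -0.2646, 0.1356]
tcp_rot: [1.413, 0.781, -0.707]
wrist_force: [-0.0, -0.3, 0.3]
width: 1.0
```

Run:
```python
from h import *
n,tx=trayax(35)
print(delta(*goal(np.array([.5304,-.2645,.1322]),-n,tx)), monitor.read_state()['wrist_force'])
d=snap('side','side2'); cv2.imwrite('pics/side2c.png',cv2.resize(d['frame'][170:290,290:430,::-1],None,fx=5,fy=5,interpolation=cv2.INTER_CUBIC))
```

```text
(array([-0.7,  0. , -1. ]), array([ 0.05,  0.13, -0.08])) [-0.00821887 -0.29924296  0.32493465]
```

View pics/side2c.png

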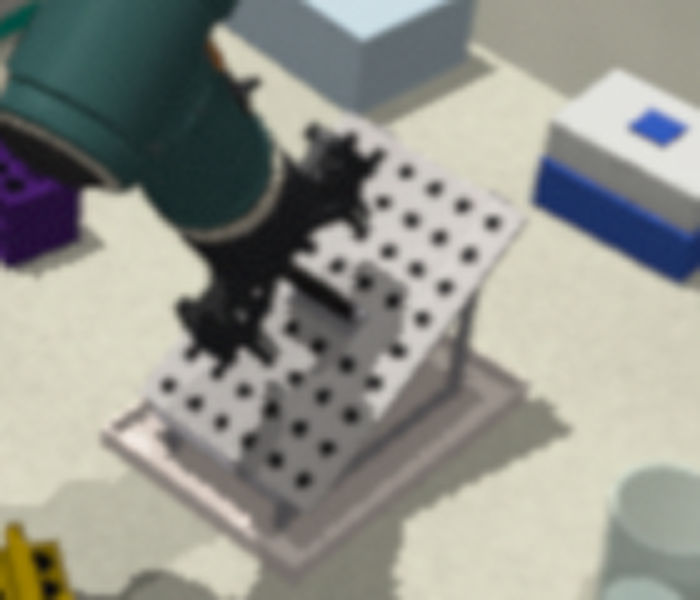

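The open jaws straddle the handle (full-image about (355,228)), with one finger on either side. I'm closing now.

Emit:
{"fn": "play_rows", "kwargs": {
  "deltas": [
    {"x": -0.7,"y": 0,"z": -1,"wx": 0,"wy": 0,"wz": 0,"fingers": 1},
    {"x": -0.7,"y": 0,"z": -1,"wx": 0,"wy": 0,"wz": 0,"fingers": 1},
    {"x": -0.7,"y": 0,"z": -1,"wx": 0,"wy": 0,"wz": 0,"fingers": 1},
    {"x": -0.7,"y": 0,"z": -1,"wx": 0,"wy": 0,"wz": 0,"fingers": 1},
    {"x": -0.7,"y": 0,"z": -1,"wx": 0,"wy": 0,"wz": 0,"fingers": 1},
    {"x": -0.7,"y": 0,"z": -1,"wx": 0,"wy": 0,"wz": 0,"fingers": 1}
  ],
  "grip_force": 100
}}

```text
time: 4.32
tool_pos: [0.529, -0.266, 0.1348]
tcp_rot: [1.414, 0.779, -0.708]
wrist_force: [2.1, 1.1, 3.6]
width: 0.106
```

Run:
```python
from h import *
s=monitor.read_state(); print(s)
```

```text
{'time': 4.325, 'q': array([-0.73475748,  0.00628212,  2.25741541,  0.83476057,  0.5804266 ,
       -1.43081364]), 'joint_vel': array([-0.00183206, -0.00056844,  0.00108198, -0.00030159, -0.00243822,
        0.00105104]), 'joint_torque': array([ -1.49591424, -29.9735266 , -28.66060495,   1.0336059 ,
        -0.48556142,   0.10538074]), 'tool_pos': array([ 0.52904958, -0.26604844,  0.13480663]), 'tcp_rot': array([ 1.41392051,  0.77903886, -0.70792213]), 'wrist_force': array([2.05774919, 1.083816  , 3.60128507]), 'torque': array([ 0.0303712 , -0.21147414,  0.16469395]), 'width': 0.10575659047756812}
```

Emit:
{"fn": "play_rows", "kwargs": {
  "deltas": [
    {"x": -6,"y": 0,"z": 8,"wx": 0,"wy": 0,"wz": 0,"fingers": 1},
    {"x": -17,"y": -1,"z": 24.5,"wx": 0,"wy": 0,"wz": 0,"fingers": 1},
    {"x": -32,"y": -1.5,"z": 45,"wx": 0,"wy": 0,"wz": 0,"fingers": 1},
    {"x": -46,"y": -2,"z": 65,"wx": 0,"wy": 0,"wz": 0,"fingers": 1},
    {"x": -46,"y": -2,"z": 110,"wx": 0,"wy": 0,"wz": 0,"fingers": 1},
    {"x": -44,"y": 10,"z": 140,"wx": 0,"wy": 0,"wz": 0,"fingers": 1},
    {"x": -40,"y": 40,"z": 145,"wx": 0,"wy": 0,"wz": 0,"fingers": 1},
    {"x": -38,"y": 90,"z": 145,"wx": 0,"wy": 0,"wz": 0,"fingers": 1},
    {"x": -35,"y": 140,"z": 145,"wx": 0,"wy": 0,"wz": 0,"fingers": 1},
    {"x": -32,"y": 190,"z": 145,"wx": 0,"wy": 0,"wz": 0,"fingers": 1},
    {"x": -30,"y": 240,"z": 145,"wx": 0,"wy": 0,"wz": 0,"fingers": 1},
    {"x": -28,"y": 290,"z": 145,"wx": 0,"wy": 0,"wz": 0,"fingers": 1},
    {"x": -26,"y": 340,"z": 145,"wx": 0,"wy": 0,"wz": 0,"fingers": 1},
    {"x": -24,"y": 390,"z": 145,"wx": 0,"wy": 0,"wz": 0,"fingers": 1},
    {"x": -22,"y": 440,"z": 145,"wx": 0,"wy": 0,"wz": 0,"fingers": 1},
    {"x": -21,"y": 485,"z": 145,"wx": 0,"wy": 0,"wz": 0,"fingers": 1},
    {"x": -21,"y": 520,"z": 145,"wx": 0,"wy": 0,"wz": 0,"fingers": 1},
    {"x": -21,"y": 539,"z": 145,"wx": 0,"wy": 0,"wz": 0,"fingers": 1},
    {"x": -21,"y": 539,"z": 145,"wx": 0,"wy": 0,"wz": 0,"fingers": 1},
    {"x": -21,"y": 539,"z": 145,"wx": 0,"wy": 0,"wz": 0,"fingers": 1}
  ]
}}

```text
time: 6.82
tool_pos: [0.5062, 0.2721, 0.2765]
tcp_rot: [1.411, 0.781, -0.713]
wrist_force: [0.3, 0.4, -5.1]
width: 0.106
```

Run:
```python
from h import *
s=monitor.read_state(); print(s['time'],s['tool_pos'],s['tcp_rot'],s['wrist_force'].round(2),s['torque'].round(2),s['q'].round(3),s['width'])
snap('side','side3');snap('top','top3')
a=load('side3')['frame'];b=load('top3')['frame']
cv2.imwrite('pics/c3.png',np.hstack([cv2.resize(a[60:260,130:330],(400,400)),cv2.resize(b[80:280,80:280],(400,400))])[:,:,::-1])
```

```text
6.825 [0.50620312 0.27206178 0.27653088] [ 1.41141328  0.78149833 -0.71277187] [ 0.29  0.36 -5.05] [ 0.01  0.73 -0.03] [ 0.629 -0.222  2.166 -0.49   0.733  0.869] 0.1061280602987074
```

View pics/c3.png

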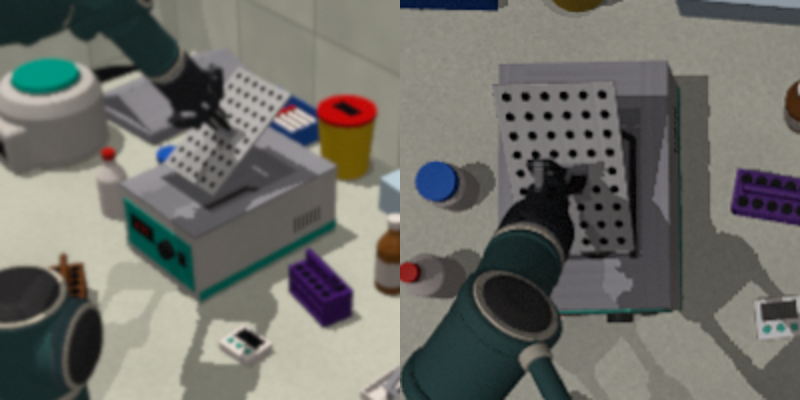

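```bash
cat > meas.py <<'E'
from h import *
def meas(tag,u0=None,guess_th=35,cen=None):
    d=load(tag);q=cloud(d).reshape(-1,3); s=monitor.read_state()
    R=Ro.from_rotvec(s['tcp_rot']).as_matrix(); n0=-R[:,0]; tx0=R[:,1]; ty0=np.cross(n0,tx0)
    mid=s['tool_pos']+.003*R[:,0]-.039*n0
    l=(q-mid)@np.c_[tx0,ty0,n0]
    for it in range(4):
        k=(abs(l[:,2]-.003)<(.012 if it==0 else .004))&(abs(l[:,0])<.13)&(abs(l[:,1])<.085)
        if it==0: nn=np.array([0,0,1.]);
        t=q[k]; 
        if it: k2=k
        c=t.mean(0); vt=np.linalg.svd(t-c,full_matrices=False)[2]; n=vt[2]*np.sign(vt[2]@n0)
        off=(c-mid)@n; tx=tx0-tx0@n*n; tx/=np.linalg.norm(tx); ty=np.cross(n,tx)
        l=(q-mid)@np.c_[tx,ty,n]; l[:,2]-=off-.003
    k=(abs(l[:,2]-.003)<.004)&(abs(l[:,0])<.13)&(abs(l[:,1])<.085)
    print(tag,'n exp',n0.round(4),'meas',n.round(4),'offset of top face (exp .003)',off.round(4),k.sum())
    print('rect local mm (x,y along tool-derived tray axes)',cv2.minAreaRect((l[k][:,:2]*1000).astype(np.float32)))
    return mid
if __name__=='__main__':
    print(meas('top3'),meas('side3'))
E
python3 meas.py
```

```text
top3 n exp [-0.5728 -0.0266  0.8192] meas [-0.5741 -0.0282  0.8183] offset of top face (exp .003) 0.0028 3663
rect local mm (x,y along tool-derived tray axes) ((-0.12662506103515625, 0.073211669921875), (222.25404357910156, 139.58453369140625), 0.1847257912158966)
side3 n exp [-0.5728 -0.0266  0.8192] meas [-0.5701 -0.0278  0.8211] offset of top face (exp .003) 0.003 1404
rect local mm (x,y along tool-derived tray axes) ((-1.1520843505859375, 1.8536529541015625), (148.58937072753906, 223.1962890625), 89.69102478027344)
[0.53084097 0.27309713 0.24323981] [0.53084097 0.27309713 0.24323981]
```

```bash
cat > plan.py <<'E'
from h import *
B=np.array([.5318,.2743,.150]); byaw=np.radians(2.69)
ex=np.array([np.cos(byaw),np.sin(byaw),0])
def clear(u,w,th):
    t=np.radians(th);a=np.linspace(-111,111,445);pts=[]
    for h in(-3,3): pts.append(np.c_[u+a*np.cos(t)-h*np.sin(t), w+a*np.sin(t)+h*np.cos(t)])
    p=np.vstack(pts)
    def box(x0,x1,z0,z1):
        dx=np.maximum(np.maximum(x0-p[:,0],p[:,0]-x1),0);dz=np.maximum(np.maximum(z0-p[:,1],p[:,1]-z1),0);return np.hypot(dx,dz).min()
    L=dict(rimL=box(-165,-100,-5,0),rimR=box(100,165,-5,0),ledL=box(-128,-102,-150,-56),ledR=box(102,128,-150,-56),wL=box(-165,-128,-150,0),wR=box(128,165,-150,0))
    return {k:round(float(v),1) for k,v in L.items()}
def low(xl,zl,th):  # low-end midplane point -> mid
    t=np.radians(th); return xl+111*np.cos(t), zl+111*np.sin(t)
def pose(u,w,th,v=0):
    n,tx=trayax(th,byaw); ey=np.array([-ex[1],ex[0],0])
    mid=B+ex*u/1000+ey*v/1000+np.array([0,0,w/1000]); return goal(mid+.039*n,-n,tx)
E
python3 - <<'E'
from plan import *
K=[(0,95,35)]
for xl,zl,th in [(-89,0,35),(-89,-20,35),(-95,-30,35),(-108,-40,35),(-120,-47,35),(-122.5,-49,28),(-122.8,-50,20),(-122.8,-50.5,15),(-122.8,-51,12),(-122.8,-51,10.5),(-120,-51,8),(-115,-51,4)]: K.append((*low(xl,zl,th),th))
K.append((0,-51,0));K.append((0,-53.,0))
for k in K: print(np.round(k,1),clear(*k),*delta(*pose(*k)))
E
```

```text
[ 0 95 35] {'rimL': 30.8, 'rimR': 132.2, 'ledL': 85.8, 'ledR': 179.2, 'wL': 48.4, 'wR': 148.2} [1.  1.2 1.8] [ 0.1  -0.01 -0.11]
[ 1.9 63.7 35. ] {'rimL': 9.6, 'rimR': 105.4, 'ledL': 55.5, 'ledR': 152.4, 'wL': 37.4, 'wR': 121.5} [  2.9   1.3 -29.6] [ 0.1  -0.01 -0.11]
[ 1.9 43.7 35. ] {'rimL': 15.6, 'rimR': 89.0, 'ledL': 36.6, 'ledR': 136.0, 'wL': 37.3, 'wR': 105.1} [  2.9   1.3 -49.6] [ 0.1  -0.01 -0.11]
[-4.1 33.7 35. ] {'rimL': 20.3, 'rimR': 84.3, 'ledL': 25.1, 'ledR': 131.3, 'wL': 31.3, 'wR': 100.3} [ -3.1   1.  -59.6] [ 0.1  -0.01 -0.11]
[-17.1  23.7  35. ] {'rimL': 21.1, 'rimR': 83.5, 'ledL': 13.5, 'ledR': 130.6, 'wL': 18.3, 'wR': 99.6} [-16.1   0.4 -69.6] [ 0.1  -0.01 -0.11]
[-29.1  16.7  35. ] {'rimL': 19.9, 'rimR': 84.7, 'ledL': 6.5, 'ledR': 131.7, 'wL': 6.3, 'wR': 101.1} [-28.1  -0.2 -76.6] [ 0.1  -0.01 -0.11]
[-24.5   3.1  28. ] {'rimL': 25.3, 'rimR': 58.2, 'ledL': 4.4, 'ledR': 108.6, 'wL': 4.1, 'wR': 74.7} [-19.1   0.2 -87.5] [-0.24  6.99 -0.11]
[-18.5 -12.   20. ] {'rimL': 31.5, 'rimR': 26.6, 'ledL': 3.2, 'ledR': 79.5, 'wL': 4.2, 'wR': 47.2} [  -7.8    0.8 -100.2] [-0.62
[... 296 characters left out ...]
[-13.7 -30.8  10.5] {'rimL': 38.1, 'rimR': 5.7, 'ledL': 2.1, 'ledR': 42.9, 'wL': 4.7, 'wR': 32.0} [   3.7    1.3 -117.1] [-1.08 24.47 -0.12]
[-10.1 -35.6   8. ] {'rimL': 39.8, 'rimR': 12.1, 'ledL': 2.0, 'ledR': 32.8, 'wL': 7.6, 'wR': 27.7} [   9.1    1.6 -121.6] [-1.2  26.96 -0.13]
[ -4.3 -43.3   4. ] {'rimL': 41.8, 'rimR': 27.5, 'ledL': 2.0, 'ledR': 17.1, 'wL': 12.8, 'wR': 21.3} [  17.8    2.  -129. ] [-1.39 30.96 -0.13]
[  0 -51   0] {'rimL': 43.0, 'rimR': 43.0, 'ledL': 2.0, 'ledR': 2.0, 'wL': 17.0, 'wR': 17.0} [  25.     2.3 -136.6] [-1.58 34.95 -0.13]
[  0. -53.   0.] {'rimL': 45.0, 'rimR': 45.0, 'ledL': 0.0, 'ledR': 0.0, 'wL': 17.0, 'wR': 17.0} [  25.     2.3 -138.6] [-1.58 34.95 -0.13]
```

Emit:
{"fn": "play_rows", "kwargs": {
  "deltas": [
    {"x": 3,"y": 1.3,"z": -10,"wx": 0.1,"wy": 0,"wz": -0.1,"fingers": 1},
    {"x": 3,"y": 1.3,"z": -20,"wx": 0.1,"wy": 0,"wz": -0.1,"fingers": 1},
    {"x": 3,"y": 1.3,"z": -30,"wx": 0.1,"wy": 0,"wz": -0.1,"fingers": 1},
    {"x": 3,"y": 1.3,"z": -40,"wx": 0.1,"wy": 0,"wz": -0.1,"fingers": 1},
    {"x": 3,"y": 1.3,"z": -50,"wx": 0.1,"wy": 0,"wz": -0.1,"fingers": 1},
    {"x": 0,"y": 1.2,"z": -55,"wx": 0.1,"wy": 0,"wz": -0.1,"fingers": 1},
    {"x": -4,"y": 1,"z": -60,"wx": 0.1,"wy": 0,"wz": -0.1,"fingers": 1},
    {"x": -10,"y": 0.7,"z": -65,"wx": 0.1,"wy": 0,"wz": -0.1,"fingers": 1},
    {"x": -16,"y": 0.4,"z": -69.5,"wx": 0.1,"wy": 0,"wz": -0.1,"fingers": 1},
    {"x": -22,"y": 0.1,"z": -73,"wx": 0.1,"wy": 0,"wz": -0.1,"fingers": 1},
    {"x": -27,"y": -0.2,"z": -76,"wx": 0.1,"wy": 0,"wz": -0.1,"fingers": 1},
    {"x": -27,"y": -0.2,"z": -76,"wx": 0.1,"wy": 0,"wz": -0.1,"fingers": 1}
  ]
}}

```text
time: 8.43
tool_pos: [0.4797, 0.2731, 0.2024]
tcp_rot: [1.416, 0.781, -0.71]
wrist_force: [-0.3, -0.4, -5.1]
width: 0.102
```

Run:
```python
from plan import *
import meas
s=monitor.read_state(); print(s['time'],s['tool_pos'],s['wrist_force'].round(2),s['torque'].round(2),s['width'])
snap('top','top4');snap('side','side4'); meas.meas('top4');meas.meas('side4')
for xl,zl,th in [(-120,-47,35),(-122.5,-49,28),(-122.8,-50,20),(-122.8,-50.5,15),(-122.8,-51,12),(-122.8,-51,10.5),(-120,-51,8),(-115,-51,4)]: k=(*low(xl,zl,th),th);print(th,*delta(*pose(*k)))
a=load('side4')['frame'];b=load('top4')['frame']
cv2.imwrite('pics/c4.png',np.hstack([cv2.resize(a[60:260,130:330],(400,400)),cv2.resize(b[80:280,80:280],(400,400))])[:,:,::-1])
```

```text
8.425 [0.47967997 0.27308956 0.20240312] [-0.27 -0.43 -5.05] [-0.04  0.65  0.02] 0.1015845015678185
top4 n exp [-0.5745 -0.0293  0.818 ] meas [-0.5787 -0.0324  0.8149] offset of top face (exp .003) 0.0028 2961
rect local mm (x,y along tool-derived tray axes) ((14.490158081054688, -1.2965545654296875), (168.99105834960938, 194.19322204589844), 88.56407928466797)
side4 n exp [-0.5745 -0.0293  0.818 ] meas [-0.5704 -0.0311  0.8208] offset of top face (exp .003) 0.0036 1007
rect local mm (x,y along tool-derived tray axes) ((20.66254425048828, 0.081207275390625), (167.92031860351562, 179.4222412109375), 89.72691345214844)
35 [-1.6 -1.5 -2. ] [-0.09  0.11 -0.1 ]
28 [  7.3  -1.1 -12.8] [-0.43  7.1  -0.1 ]
20 [ 18.6  -0.6 -25.6] [-0.81 15.1  -0.09]
15 [ 25.   -0.3 -34.2] [-1.05 20.09 -0.09]
12 [ 28.5  -0.1 -39.9] [-1.19 23.09 -0.08]
10.5 [ 30.2  -0.  -42.5] [-1.26 24.58 -0.08]
8 [ 35.6   0.2 -47. ] [-1.38 27.08 -0.08]
4 [ 44.3   0.6 -54.4] [-1.57 31.08 -0.08]
```

View pics/c4.png

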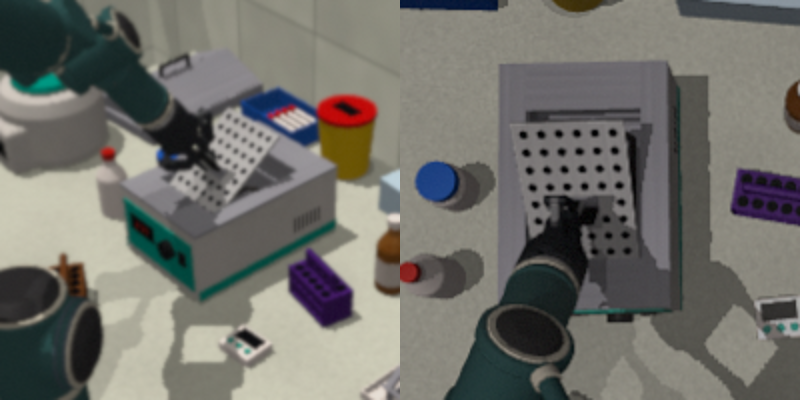

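Low end is under the −x rim and there's no contact force. Next I rotate it down.

Emit:
{"fn": "play_rows", "kwargs": {
  "deltas": [
    {"x": 1,"y": -1.4,"z": -5,"wx": -0.2,"wy": 2.3,"wz": -0.1,"fingers": 1},
    {"x": 4,"y": -1.2,"z": -9,"wx": -0.3,"wy": 4.7,"wz": -0.1,"fingers": 1},
    {"x": 7.3,"y": -1.1,"z": -12.8,"wx": -0.4,"wy": 7.1,"wz": -0.1,"fingers": 1},
    {"x": 11,"y": -1,"z": -17,"wx": -0.5,"wy": 9.8,"wz": -0.1,"fingers": 1},
    {"x": 15,"y": -0.8,"z": -21.3,"wx": -0.7,"wy": 12.5,"wz": -0.1,"fingers": 1},
    {"x": 18.6,"y": -0.6,"z": -25.6,"wx": -0.8,"wy": 15.1,"wz": -0.1,"fingers": 1},
    {"x": 22,"y": -0.4,"z": -30,"wx": -0.9,"wy": 17.6,"wz": -0.1,"fingers": 1},
    {"x": 25,"y": -0.3,"z": -34.2,"wx": -1,"wy": 20.1,"wz": -0.1,"fingers": 1},
    {"x": 25,"y": -0.3,"z": -34.2,"wx": -1,"wy": 20.1,"wz": -0.1,"fingers": 1}
  ]
}}

```text
time: 9.65
tool_pos: [0.5066, 0.2729, 0.1689]
tcp_rot: [1.294, 1.04, -0.979]
wrist_force: [-0.1, -0.2, -3.0]
width: 0.103
```

Run:
```python
from plan import *
import meas
s=monitor.read_state(); print(s['time'],s['tool_pos'],s['wrist_force'].round(2),s['torque'].round(2),s['width'])
snap('top','top5');snap('side','side5'); meas.meas('top5');meas.meas('side5')
for xl,zl,th in [(-122.8,-50.5,15),(-122.8,-51,12),(-122.8,-51,10.5),(-120,-51,8),(-115,-51,4)]: k=(*low(xl,zl,th),th);print(th,*delta(*pose(*k)))
for k in [(0,-51,0),(0,-53,0)]:print(*delta(*pose(*k)))
a=load('side5')['frame'];b=load('top5')['frame']
cv2.imwrite('pics/c5.png',np.hstack([cv2.resize(a[60:260,130:330],(400,400)),cv2.resize(b[80:280,80:280],(400,400))])[:,:,::-1])
```

```text
9.65 [0.50664721 0.27285718 0.16891313] [-0.11 -0.17 -2.96] [-0.03  0.27 -0.03] 0.10312676483429277
top5 n exp [-0.2588 -0.0122  0.9658] meas [-0.2611 -0.0165  0.9652] offset of top face (exp .003) 0.0029 2481
rect local mm (x,y along tool-derived tray axes) ((14.933822631835938, 0.6249237060546875), (169.1175079345703, 193.21360778808594), 89.6264419555664)
side5 n exp [-0.2588 -0.0122  0.9658] meas [-0.2537 -0.0083  0.9672] offset of top face (exp .003) 0.0036 800
rect local mm (x,y along tool-derived tray axes) ((26.257545471191406, 0.679412841796875), (161.64627075195312, 175.82786560058594), 87.26786804199219)
15 [-0.2  0.3  0.1] [-0.02  0.02  0.05]
12 [ 3.3  0.5 -5.5] [-0.16  3.01  0.05]
10.5 [ 4.9  0.5 -8.2] [-0.22  4.51  0.05]
8 [ 10.3   0.8 -12.7] [-0.34  7.01  0.05]
4 [ 19.    1.2 -20.1] [-0.53 11.01  0.05]
[ 26.2   1.5 -27.7] [-0.71 15.    0.05]
[ 26.2   1.5 -29.7] [-0.71 15.    0.05]
```

View pics/c5.png

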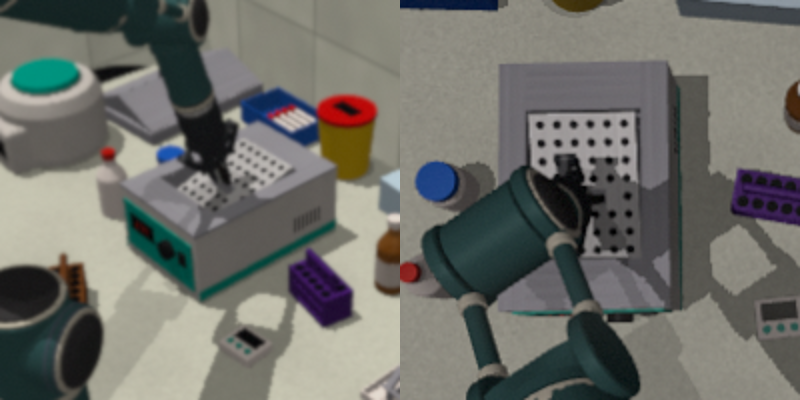

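Emit:
{"fn": "play_rows", "kwargs": {
  "deltas": [
    {"x": 1,"y": 0.4,"z": -0.5,"wx": 0,"wy": 1,"wz": 0,"fingers": 1},
    {"x": 3,"y": 0.5,"z": -4,"wx": -0.2,"wy": 3,"wz": 0,"fingers": 1},
    {"x": 4.7,"y": 0.5,"z": -6.7,"wx": -0.2,"wy": 4.5,"wz": 0,"fingers": 1},
    {"x": 5.5,"y": 0.5,"z": -8.2,"wx": -0.2,"wy": 5.4,"wz": 0,"fingers": 1},
    {"x": 5.5,"y": 0.5,"z": -8.2,"wx": -0.2,"wy": 5.4,"wz": 0,"fingers": 1}
  ]
}}

```text
time: 10.38
tool_pos: [0.5111, 0.2732, 0.1601]
tcp_rot: [1.253, 1.111, -1.051]
wrist_force: [-0.3, -0.5, -4.0]
width: 0.102
```

Run:
```python
from plan import *
import meas
s=monitor.read_state(); print(s['time'],s['tool_pos'],s['wrist_force'].round(2),s['torque'].round(2),s['width'])
d=snap('side','side6');snap('top','top6'); meas.meas('top6');meas.meas('side6')
R=Ro.from_rotvec(s['tcp_rot']).as_matrix(); mid=s['tool_pos']+.042*R[:,0]; 
print('u,w',(mid-B)@ex*1e3,(mid-B)[2]*1e3,'th',np.degrees(np.arcsin(R[2,1])))
for xl,zl,th in [(-122.8,-49.5,9.6),(-120,-49.8,8),(-115,-50,4)]: k=(*low(xl,zl,th),th);print(th,*delta(*pose(*k)))
for k in [(0,-51,0),(0,-53,0)]:print(*delta(*pose(*k)))
cv2.imwrite('pics/c6.png',cv2.resize(d['frame'][110:220,180:310,::-1],None,fx=5,fy=5,interpolation=cv2.INTER_CUBIC))
```

```text
10.375 [0.51109407 0.27321409 0.16005648] [-0.26 -0.5  -3.99] [-0.05  0.21 -0.05] 0.1016294842983544
top6 n exp [-0.1656 -0.0088  0.9862] meas [-0.1745 -0.0208  0.9844] offset of top face (exp .003) 0.0031 2249
rect local mm (x,y along tool-derived tray axes) ((24.243797302246094, -0.02243804931640625), (167.55697631835938, 211.61325073242188), 89.91925811767578)
side6 n exp [-0.1656 -0.0088  0.9862] meas [-0.1728 -0.0092  0.9849] offset of top face (exp .003) 0.0036 677
rect local mm (x,y along tool-derived tray axes) ((36.285491943359375, -1.0211715698242188), (166.62803649902344, 185.95252990722656), 89.91606140136719)
u,w -13.7830952244258 -31.364318969205883 th 9.526175677275798
9.6 [0.7 0.1 0.2] [-0.06 -0.06  0.05]
8 [ 5.2  0.3 -2.9] [-0.14  1.54  0.05]
4 [ 13.9   0.7 -10.5] [-0.33  5.54  0.05]
[ 21.1   1.1 -19.2] [-0.51  9.53  0.05]
[ 21.1   1.1 -21.2] [-0.51  9.53  0.05]
```

View pics/c6.png

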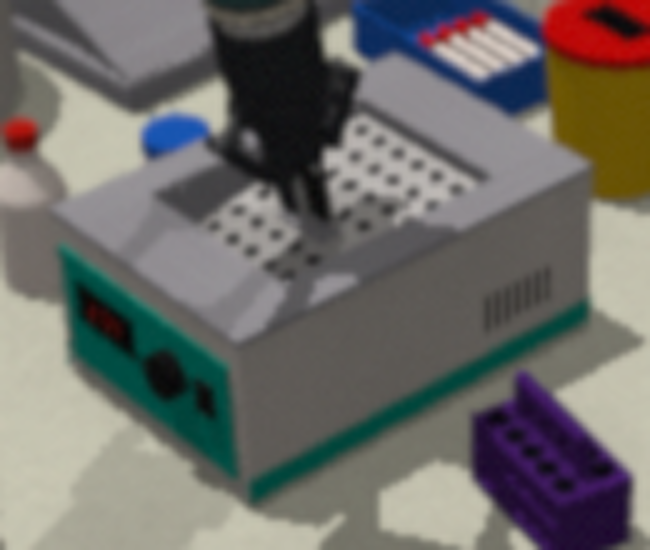

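Emit:
{"fn": "play_rows", "kwargs": {
  "deltas": [
    {"x": 2.5,"y": 0.2,"z": -1,"wx": -0.1,"wy": 0.7,"wz": 0,"fingers": 1},
    {"x": 5.2,"y": 0.3,"z": -2.9,"wx": -0.1,"wy": 1.5,"wz": 0,"fingers": 1},
    {"x": 9.5,"y": 0.5,"z": -6.7,"wx": -0.2,"wy": 3.5,"wz": 0,"fingers": 1},
    {"x": 13.9,"y": 0.7,"z": -10.5,"wx": -0.3,"wy": 5.5,"wz": 0,"fingers": 1},
    {"x": 17.5,"y": 0.9,"z": -14.5,"wx": -0.4,"wy": 7.5,"wz": 0,"fingers": 1},
    {"x": 21,"y": 1.1,"z": -18.7,"wx": -0.5,"wy": 9.5,"wz": 0,"fingers": 1},
    {"x": 21,"y": 1.1,"z": -18.7,"wx": -0.5,"wy": 9.5,"wz": 0,"fingers": 1}
  ]
}}

```text
time: 11.35
tool_pos: [0.5325, 0.2743, 0.1409]
tcp_rot: [1.175, 1.231, -1.176]
wrist_force: [0.1, -0.3, -4.3]
width: 0.105
```

Run:
```python
from plan import *
import meas
s=monitor.read_state(); print(s['time'],s['tool_pos'],s['wrist_force'].round(2),s['torque'].round(2),s['width'])
d=snap('side','side7');snap('top','top7'); meas.meas('top7');meas.meas('side7')
R=Ro.from_rotvec(s['tcp_rot']).as_matrix(); mid=s['tool_pos']+.042*R[:,0]; 
print('u,w',(mid-B)@ex*1e3,(mid-B)[2]*1e3,'th',np.degrees(np.arcsin(R[2,1])))
for k in [(0,-51,0),(0,-53,0)]:print(*delta(*pose(*k)))
```

```text
11.35 [0.5324533  0.27428783 0.14091031] [ 0.12 -0.29 -4.31] [-0.02 -0.02  0.02] 0.10532663717320201
top7 n exp [-3.e-04 -1.e-04  1.e+00] meas [ 0.0022 -0.0011  1.    ] offset of top face (exp .003) 0.0028 1532
rect local mm (x,y along tool-derived tray axes) ((7.956764221191406, 3.4341049194335938), (205.54818725585938, 142.25389099121094), 0.37117838859558105)
side7 n exp [-3.e-04 -1.e-04  1.e+00] meas [0.0038 0.0102 0.9999] offset of top face (exp .003) 0.0036 488
rect local mm (x,y along tool-derived tray axes) ((33.518272399902344, 29.642160415649414), (103.85083770751953, 191.46539306640625), 89.14861297607422)
u,w 0.6323879338051902 -51.08968790200624 th -0.026758661788243366
[ 0.  -0.1 -0.3] [-0.    0.02  0.06]
[ 0.  -0.1 -2.3] [-0.    0.02  0.06]
```

Emit:
{"fn": "play_rows", "kwargs": {
  "deltas": [
    {"x": -0.5,"y": 0,"z": -0.7,"wx": 0,"wy": 0,"wz": 0,"fingers": 1},
    {"x": -0.5,"y": 0,"z": -1.4,"wx": 0,"wy": 0,"wz": 0,"fingers": 1},
    {"x": -0.5,"y": 0,"z": -2,"wx": 0,"wy": 0,"wz": 0,"fingers": 1},
    {"x": -0.5,"y": 0,"z": -2,"wx": 0,"wy": 0,"wz": 0,"fingers": 1}
  ]
}}

```text
time: 11.95
tool_pos: [0.5311, 0.2745, 0.1398]
tcp_rot: [1.176, 1.23, -1.174]
wrist_force: [-0.3, 0.3, -5.2]
width: 0.108
```

Run:
```python
from plan import *
s=monitor.read_state(); print(s['time'],s['tool_pos'],s['wrist_force'].round(2),s['torque'].round(2),s['width'])
```

```text
11.95 [0.53109316 0.27448276 0.13975102] [-0.34  0.31 -5.18] [ 0.04 -0.01 -0.05] 0.10835027957373441
```

Emit:
{"fn": "play_rows", "kwargs": {
  "deltas": [
    {"x": 0,"y": 0,"z": -0.6,"wx": 0,"wy": 0,"wz": 0,"fingers": 1},
    {"x": 0,"y": 0,"z": -1.2,"wx": 0,"wy": 0,"wz": 0,"fingers": 1},
    {"x": 0,"y": 0,"z": -1.2,"wx": 0,"wy": 0,"wz": 0,"fingers": 1}
  ]
}}

```text
time: 12.32
tool_pos: [0.5313, 0.2745, 0.1386]
tcp_rot: [1.176, 1.23, -1.174]
wrist_force: [-0.8, 0.2, -4.5]
width: 0.105
```

Emit:
{"fn": "play_rows", "kwargs": {
  "deltas": [
    {"x": 0,"y": 0,"z": -0.5,"wx": 0,"wy": 0,"wz": 0,"fingers": 1},
    {"x": 0,"y": 0,"z": -0.8,"wx": 0,"wy": 0,"wz": 0,"fingers": 1},
    {"x": 0,"y": 0,"z": -0.8,"wx": 0,"wy": 0,"wz": 0,"fingers": 1}
  ]
}}

```text
time: 12.7
tool_pos: [0.5313, 0.2746, 0.1384]
tcp_rot: [1.176, 1.23, -1.174]
wrist_force: [-3.0, 0.5, 3.0]
width: 0.103
```

Emit:
{"fn": "play_rows", "kwargs": {
  "deltas": [
    {"x": 0,"y": 0,"z": 0,"wx": 0,"wy": 0,"wz": 0,"fingers": 1},
    {"x": 0,"y": 0,"z": 0,"wx": 0,"wy": 0,"wz": 0,"fingers": 1},
    {"x": 0,"y": 0,"z": 0,"wx": 0,"wy": 0,"wz": 0,"fingers": 0.5},
    {"x": 0,"y": 0,"z": 0,"wx": 0,"wy": 0,"wz": 0,"fingers": 0},
    {"x": 0,"y": 0,"z": 0,"wx": 0,"wy": 0,"wz": 0,"fingers": -0.4},
    {"x": 0,"y": 0,"z": 0,"wx": 0,"wy": 0,"wz": 0,"fingers": -0.4},
    {"x": 0,"y": 0,"z": 10,"wx": 0,"wy": 0,"wz": 0,"fingers": -0.4},
    {"x": 0,"y": 0,"z": 40,"wx": 0,"wy": 0,"wz": 0,"fingers": -0.4},
    {"x": 0,"y": 0,"z": 100,"wx": 0,"wy": 0,"wz": 0,"fingers": -0.4},
    {"x": 0,"y": 0,"z": 150,"wx": 0,"wy": 0,"wz": 0,"fingers": -1},
    {"x": 0,"y": -60,"z": 160,"wx": 0,"wy": 0,"wz": 0,"fingers": -1},
    {"x": 0,"y": -120,"z": 160,"wx": 0,"wy": 0,"wz": 0,"fingers": -1},
    {"x": 0,"y": -180,"z": 160,"wx": 0,"wy": 0,"wz": 0,"fingers": -1},
    {"x": 0,"y": -230,"z": 160,"wx": 0,"wy": 0,"wz": -6,"fingers": -1},
    {"x": 0,"y": -230,"z": 160,"wx": 0,"wy": 0,"wz": -6,"fingers": -1}
  ],
  "grip_force": 20
}}

```text
time: 14.58
tool_pos: [0.5313, 0.0414, 0.2987]
tcp_rot: [1.257, 1.176, -1.254]
wrist_force: [-0.6, -0.1, -0.2]
width: 0.999
```

Run:
```python
from plan import *
s=monitor.read_state(); print(s['time'],s['tool_pos'],s['wrist_force'].round(2),s['q'].round(2))
snap('top','top8');snap('side','side8')
a=load('side8')['frame'];b=load('top8')['frame']
cv2.imwrite('pics/c8.png',np.hstack([cv2.resize(a[90:240,170:320],(400,400)),cv2.resize(b[100:250,110:260],(400,400))])[:,:,::-1])
ey=np.array([-ex[1],ex[0],0])
for t in('top8','side8'):
    q=cloud(load(t)).reshape(-1,3)-B; l=np.c_[q@ex,q@ey,q[:,2]]*1000
    k=(abs(l[:,0])<98)&(abs(l[:,1])<74)&(abs(l[:,2]+50)<6); p=l[k]
    c=np.linalg.lstsq(np.c_[p[:,:2],np.ones(len(p))],p[:,2],rcond=None)[0]; print(t,'plane slopes',c[:2].round(4),'w top',c[2].round(2),len(p), p.min(0).round(1),p.max(0).round(1))
    h=l[(abs(l[:,0])<40)&(abs(l[:,1])<50)&(l[:,2]>-15)&(l[:,2]<30)]; print('handle',h.min(0).round(1),h.max(0).round(1),h.mean(0).round(1),len(h), cv2.minAreaRect(h[h[:,2]>-3][:,:2].astype(np.float32)))
    x=q+B; m=(x[:,0]>.46)&(x[:,0]<.62)&(x[:,1]>-.06)&(x[:,1]<.1)&(x[:,2]>.084)&(x[:,2]<.11); print('bar',cv2.minAreaRect((x[m][:,:2]*1000).astype(np.float32)),np.percentile(x[m][:,2],[5,50,95]))
```

```text
14.575 [0.53130745 0.04142168 0.29869132] [-0.56 -0.08 -0.18] [ 0.03 -0.03  1.85 -0.    1.32  0.1 ]
top8 plane slopes [-0.0001 -0.0009] w top -50.55 3353 [-94.7 -67.9 -56. ] [ 98.   73.9 -44. ]
handle [ -6.8 -26.6 -11.8] [ 4.1 26.7  7.5] [-2.  -1.2  0.7] 105 ((-1.7739732265472412, 0.2629051208496094), (53.09727478027344, 10.699471473693848), 88.30224609375)
bar ((534.9525756835938, 8.067449569702148), (46.03571319580078, 12.527460098266602), 81.0972900390625) [0.09101269 0.09632114 0.09972032]
side8 plane slopes [-0.0037 -0.0125] w top -49.47 419 [-60.2 -20.4 -55.9] [ 97.6  74.  -44.1]
handle [ -9.8 -27.5 -14.6] [ 5.4 32.4  9.2] [-4.  -0.5 -2.9] 69 ((-2.1811752319335938, 2.4968948364257812), (14.94786548614502, 59.60606384277344), 1.4302265644073486)
bar ((533.3701171875, 24.139575958251953), (90.87328338623047, 14.211462020874023), 79.96234130859375) [0.08739205 0.09461987 0.09935815]
```

View pics/c8.png

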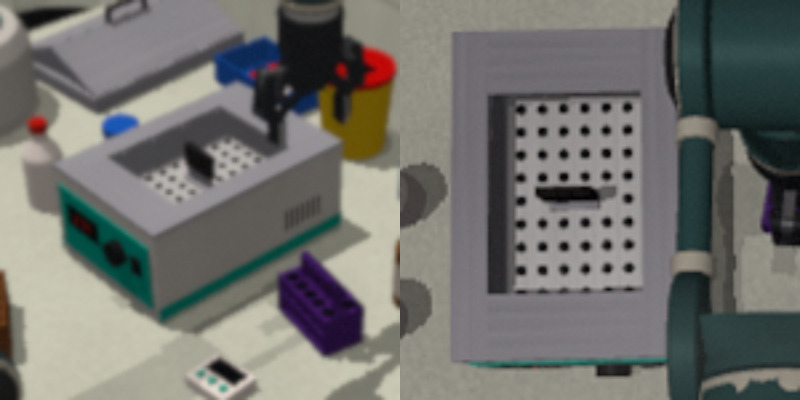

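Run:
```python
from plan import *
a=np.radians(-8.67)
for z in(.14,.09): print(*delta(*goal([.5372,.0244,z],[0,0,-1],[np.cos(a),np.sin(a),0])))
```

```text
[   5.8  -19.9 -155.4] [-0.05  0.11 -5.26]
[   5.8  -19.9 -205.4] [-0.05  0.11 -5.26]
```

Emit:
{"fn": "play_rows", "kwargs": {
  "deltas": [
    {"x": 6,"y": -20,"z": -50,"wx": 0,"wy": 0,"wz": -5.3,"fingers": -1},
    {"x": 6,"y": -20,"z": -100,"wx": 0,"wy": 0,"wz": -5.3,"fingers": -1},
    {"x": 6,"y": -20,"z": -140,"wx": 0,"wy": 0,"wz": -5.3,"fingers": -1},
    {"x": 6,"y": -20,"z": -155,"wx": 0,"wy": 0,"wz": -5.3,"fingers": -1},
    {"x": 6,"y": -20,"z": -155,"wx": 0,"wy": 0,"wz": -5.3,"fingers": -1}
  ]
}}

```text
time: 15.3
tool_pos: [0.5369, 0.0255, 0.1422]
tcp_rot: [1.318, 1.136, -1.319]
wrist_force: [0.9, -0.4, 0.4]
width: 1.001
```

Run:
```python
from plan import *
a=np.radians(-8.67)
for z in(.14,.09): print(*delta(*goal([.5372,.0244,z],[0,0,-1],[np.cos(a),np.sin(a),0])))
d=snap('side','side9'); cv2.imwrite('pics/c9.png',cv2.resize(d['frame'][130:240,230:360,::-1],None,fx=5,fy=5,interpolation=cv2.INTER_CUBIC))
```

```text
[ 0.3 -1.1  0.8] [-0.02 -0.04 -0.11]
[  0.3  -1.1 -49.2] [-0.02 -0.04 -0.11]
```

View pics/c9.png

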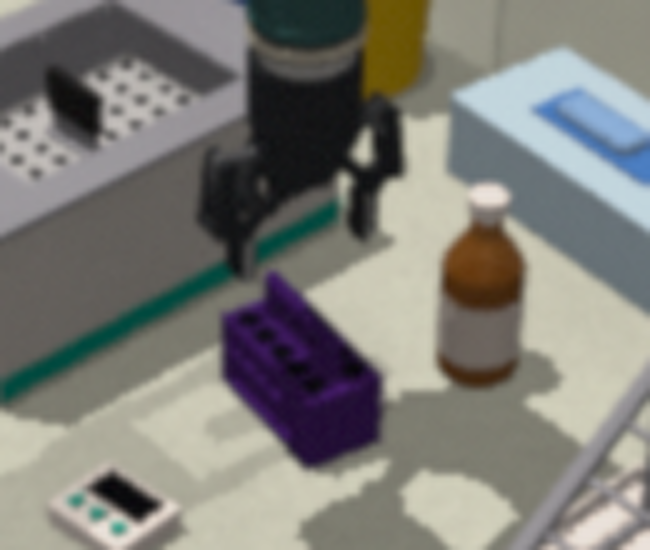

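Emit:
{"fn": "play_rows", "kwargs": {
  "deltas": [
    {"x": 0.3,"y": -1,"z": -15,"wx": 0,"wy": 0,"wz": 0,"fingers": -1},
    {"x": 0.3,"y": -1,"z": -30,"wx": 0,"wy": 0,"wz": 0,"fingers": -1},
    {"x": 0.3,"y": -1,"z": -42,"wx": 0,"wy": 0,"wz": 0,"fingers": -1},
    {"x": 0.3,"y": -1,"z": -49,"wx": 0,"wy": 0,"wz": 0,"fingers": -1},
    {"x": 0.3,"y": -1,"z": -49,"wx": 0,"wy": 0,"wz": 0,"fingers": 0},
    {"x": 0.3,"y": -1,"z": -49,"wx": 0,"wy": 0,"wz": 0,"fingers": 1},
    {"x": 0.3,"y": -1,"z": -49,"wx": 0,"wy": 0,"wz": 0,"fingers": 1},
    {"x": 0.3,"y": -1,"z": -49,"wx": 0,"wy": 0,"wz": 0,"fingers": 1},
    {"x": 0.3,"y": -1,"z": -49,"wx": 0,"wy": 0,"wz": 0,"fingers": 1}
  ],
  "grip_force": 50
}}

```text
time: 16.48
tool_pos: [0.5376, 0.0235, 0.094]
tcp_rot: [1.32, 1.133, -1.319]
wrist_force: [-1.2, -0.2, 1.5]
width: 0.131
```

Run:
```python
from plan import *
s=monitor.read_state();print(s['tool_pos'],s['wrist_force'],s['width'])
R=Ro.from_rotvec(s['tcp_rot']).as_matrix();print(R.round(4))
# target: rack centre at u=+51, v=0 ; transport heights (rack base z)
y=np.array([np.cos(byaw),np.sin(byaw),0]); g0=s['tool_pos'][2]
for u in(52,-54):
  for base in (.19,.103): print(u,base,*delta(B*[1,1,0]+ex*u/1000+[0,0,g0-.003+base],Ro.from_matrix(np.c_[[0,0,-1],y,np.cross([0,0,-1],y)])))
```

```text
[0.53758853 0.02348478 0.09398155] [-1.20122057 -0.17199978  1.50976602] 0.13079231743574746
[[ 1.100e-03  9.886e-01 -1.505e-01]
 [ 2.000e-04 -1.505e-01 -9.886e-01]
 [-1.000e+00  1.100e-03 -4.000e-04]]
52 0.19 [ 46.2 253.3 187. ] [-0.02  0.06 11.34]
52 0.103 [ 46.2 253.3 100. ] [-0.02  0.06 11.34]
-54 0.19 [-59.7 248.3 187. ] [-0.02  0.06 11.34]
-54 0.103 [-59.7 248.3 100. ] [-0.02  0.06 11.34]
```

Emit:
{"fn": "play_rows", "kwargs": {
  "deltas": [
    {"x": 0,"y": 0,"z": 15,"wx": 0,"wy": 0,"wz": 0,"fingers": 1},
    {"x": 0,"y": 0,"z": 50,"wx": 0,"wy": 0,"wz": 0,"fingers": 1},
    {"x": 0,"y": 0,"z": 95,"wx": 0,"wy": 0,"wz": 0,"fingers": 1},
    {"x": 0,"y": 0,"z": 140,"wx": 0,"wy": 0,"wz": 0,"fingers": 1},
    {"x": 0,"y": 0,"z": 175,"wx": 0,"wy": 0,"wz": 0,"fingers": 1},
    {"x": 3,"y": 15,"z": 190,"wx": 0,"wy": 0,"wz": 1,"fingers": 1},
    {"x": 12,"y": 55,"z": 190,"wx": 0,"wy": 0,"wz": 3,"fingers": 1},
    {"x": 20,"y": 100,"z": 190,"wx": 0,"wy": 0,"wz": 5,"fingers": 1},
    {"x": 28,"y": 145,"z": 190,"wx": 0,"wy": 0,"wz": 7,"fingers": 1},
    {"x": 36,"y": 190,"z": 190,"wx": 0,"wy": 0,"wz": 9,"fingers": 1},
    {"x": 42,"y": 225,"z": 190,"wx": 0,"wy": 0,"wz": 10.5,"fingers": 1},
    {"x": 46,"y": 247,"z": 190,"wx": 0,"wy": 0,"wz": 11.3,"fingers": 1},
    {"x": 46.2,"y": 253,"z": 190,"wx": 0,"wy": 0,"wz": 11.3,"fingers": 1},
    {"x": 46.2,"y": 253,"z": 190,"wx": 0,"wy": 0,"wz": 11.3,"fingers": 1},
    {"x": 46.2,"y": 253,"z": 190,"wx": 0,"wy": 0,"wz": 11.3,"fingers": 1}
  ]
}}

```text
time: 18.35
tool_pos: [0.5837, 0.2753, 0.2837]
tcp_rot: [1.176, 1.229, -1.176]
wrist_force: [0.3, 0.2, -1.3]
width: 0.125
```

Run:
```python
from plan import *
s=monitor.read_state();print(s['time'],s['tool_pos'],s['wrist_force'].round(2),s['width'])
y=np.array([np.cos(byaw),np.sin(byaw),0])
print(delta(B*[1,1,0]+ex*.052+[0,0,.094+.1],Ro.from_matrix(np.c_[[0,0,-1],y,np.cross([0,0,-1],y)])))
snap('top','top10');snap('side','side10'); ey=np.array([-ex[1],ex[0],0])
for t in('top10','side10'):
    q=cloud(load(t)).reshape(-1,3); f=load(t)['frame'].reshape(-1,3).astype(int)
    pur=(f[:,2]>f[:,1]*1.5+10)&(f[:,0]>f[:,1]*1.2)&(q[:,2]>.17)&(q[:,1]>.1)&(q[:,0]>.4)&(q[:,0]<.75)
    l=np.c_[(q-B)@ex,(q-B)@ey,q[:,2]]*1000; p=l[pur]; print(t,len(p),p.min(0).round(1),p.max(0).round(1))
a=load('side10')['frame'];b=load('top10')['frame']
cv2.imwrite('pics/c10.png',np.hstack([cv2.resize(a[60:240,150:330],(400,400)),cv2.resize(b[80:260,100:280],(400,400))])[:,:,::-1])
```

```text
18.35 [0.58368767 0.2752606  0.28369595] [ 0.25  0.23 -1.3 ] 0.12471898789393002
(array([  0.1,   1.5, -89.7]), array([0.01, 0.04, 0.12]))
top10 582 [ 14.7 -59.7 191.7] [ 81.4  55.9 399.9]
side10 672 [ 13.8 -66.  187.7] [ 81.2  61.1 310.8]
```

View pics/c10.png

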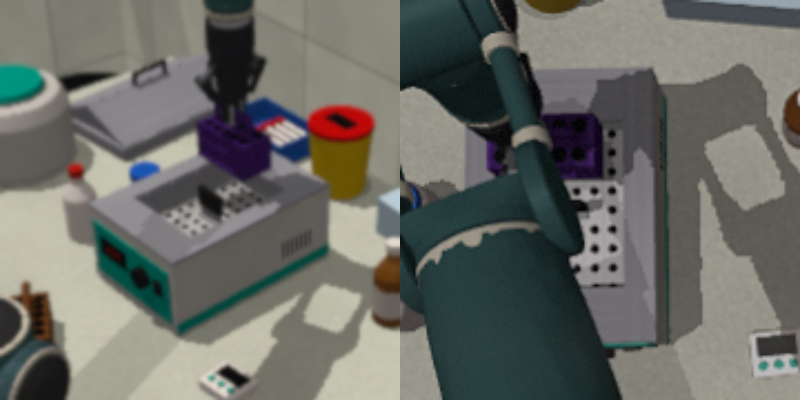

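Emit:
{"fn": "play_rows", "kwargs": {
  "deltas": [
    {"x": 0,"y": 1,"z": -12,"wx": 0,"wy": 0,"wz": 0,"fingers": 1},
    {"x": 0,"y": 1,"z": -26,"wx": 0,"wy": 0,"wz": 0,"fingers": 1},
    {"x": 0,"y": 1,"z": -40,"wx": 0,"wy": 0,"wz": 0,"fingers": 1},
    {"x": 0,"y": 1,"z": -54,"wx": 0,"wy": 0,"wz": 0,"fingers": 1},
    {"x": 0,"y": 1,"z": -66,"wx": 0,"wy": 0,"wz": 0,"fingers": 1},
    {"x": 0,"y": 1,"z": -76,"wx": 0,"wy": 0,"wz": 0,"fingers": 1},
    {"x": 0,"y": 1,"z": -83,"wx": 0,"wy": 0,"wz": 0,"fingers": 1},
    {"x": 0,"y": 1,"z": -86,"wx": 0,"wy": 0,"wz": 0,"fingers": 1},
    {"x": 0,"y": 1,"z": -86,"wx": 0,"wy": 0,"wz": 0,"fingers": 1}
  ]
}}

```text
time: 19.58
tool_pos: [0.5838, 0.2775, 0.1978]
tcp_rot: [1.176, 1.23, -1.174]
wrist_force: [-0.3, 0.2, -1.4]
width: 0.127
```

Emit:
{"fn": "play_rows", "kwargs": {
  "deltas": [
    {"x": 0,"y": 0,"z": -0.7,"wx": 0,"wy": 0,"wz": 0,"fingers": 1},
    {"x": 0,"y": 0,"z": -1.4,"wx": 0,"wy": 0,"wz": 0,"fingers": 1},
    {"x": 0,"y": 0,"z": -1.4,"wx": 0,"wy": 0,"wz": 0,"fingers": 1}
  ]
}}

```text
time: 19.95
tool_pos: [0.5838, 0.2775, 0.1965]
tcp_rot: [1.176, 1.23, -1.174]
wrist_force: [-1.3, 0.4, -1.9]
width: 0.128
```

Emit:
{"fn": "play_rows", "kwargs": {
  "deltas": [
    {"x": 0,"y": 0,"z": -0.7,"wx": 0,"wy": 0,"wz": 0,"fingers": 1},
    {"x": 0,"y": 0,"z": -1.4,"wx": 0,"wy": 0,"wz": 0,"fingers": 1},
    {"x": 0,"y": 0,"z": -1.4,"wx": 0,"wy": 0,"wz": 0,"fingers": 1}
  ]
}}

```text
time: 20.32
tool_pos: [0.5837, 0.2774, 0.1947]
tcp_rot: [1.176, 1.23, -1.175]
wrist_force: [0.6, 0.5, -2.1]
width: 0.13
```

Emit:
{"fn": "play_rows", "kwargs": {
  "deltas": [
    {"x": 0,"y": 0,"z": -0.5,"wx": 0,"wy": 0,"wz": 0,"fingers": 1},
    {"x": 0,"y": 0,"z": -1,"wx": 0,"wy": 0,"wz": 0,"fingers": 1},
    {"x": 0,"y": 0,"z": -1,"wx": 0,"wy": 0,"wz": 0,"fingers": 1}
  ]
}}

```text
time: 20.7
tool_pos: [0.5838, 0.2775, 0.1941]
tcp_rot: [1.176, 1.23, -1.174]
wrist_force: [0.3, -0.2, -0.1]
width: 0.132
```

Emit:
{"fn": "play_rows", "kwargs": {
  "deltas": [
    {"x": 0,"y": 0,"z": -0.4,"wx": 0,"wy": 0,"wz": 0,"fingers": 1},
    {"x": 0,"y": 0,"z": -0.4,"wx": 0,"wy": 0,"wz": 0,"fingers": 1}
  ],
  "grip_force": 20
}}

```text
time: 20.95
tool_pos: [0.5838, 0.2775, 0.1941]
tcp_rot: [1.176, 1.23, -1.174]
wrist_force: [-1.7, -0.7, 1.7]
width: 0.129
```

Run:
```python
from plan import *
s=monitor.read_state();print(s['time'],s['tool_pos'],s['wrist_force'].round(2),s['torque'].round(3),s['width'])
snap('side','side11')
a=load('side11')['frame']
cv2.imwrite('pics/c11.png',cv2.resize(a[90:220,180:310],(600,600))[:,:,::-1])
```

```text
20.95 [0.58381631 0.27749006 0.19406482] [-1.69 -0.74  1.73] [-0.142  0.28  -0.049] 0.12857153709267832
```

View pics/c11.png

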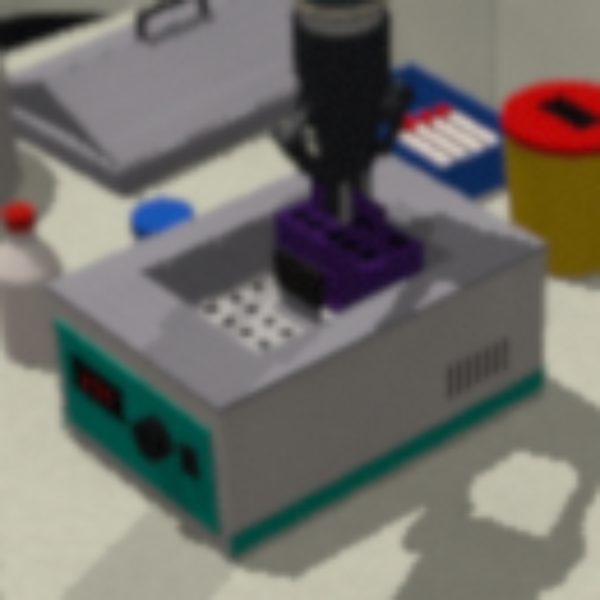

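The rack stands on the tray beyond the handle and the tray now carries its weight. I'll release it and back off upward.

Emit:
{"fn": "play_rows", "kwargs": {
  "deltas": [
    {"x": 0,"y": 0,"z": 0,"wx": 0,"wy": 0,"wz": 0,"fingers": 0.5},
    {"x": 0,"y": 0,"z": 0,"wx": 0,"wy": 0,"wz": 0,"fingers": 0.2},
    {"x": 0,"y": 0,"z": 0,"wx": 0,"wy": 0,"wz": 0,"fingers": 0},
    {"x": 0,"y": 0,"z": 0,"wx": 0,"wy": 0,"wz": 0,"fingers": 0},
    {"x": 0,"y": 0,"z": 10,"wx": 0,"wy": 0,"wz": 0,"fingers": 0},
    {"x": 0,"y": 0,"z": 40,"wx": 0,"wy": 0,"wz": 0,"fingers": 0},
    {"x": 0,"y": 0,"z": 90,"wx": 0,"wy": 0,"wz": 0,"fingers": 0},
    {"x": 0,"y": -50,"z": 120,"wx": 0,"wy": 0,"wz": 0,"fingers": 0},
    {"x": 0,"y": -110,"z": 120,"wx": 0,"wy": 0,"wz": 0,"fingers": 0},
    {"x": 0,"y": -170,"z": 120,"wx": 0,"wy": 0,"wz": 0,"fingers": 0},
    {"x": 0,"y": -230,"z": 120,"wx": 0,"wy": 0,"wz": 0,"fingers": 0},
    {"x": 0,"y": -290,"z": 120,"wx": 0,"wy": 0,"wz": 0,"fingers": 0},
    {"x": 0,"y": -290,"z": 120,"wx": 0,"wy": 0,"wz": 0,"fingers": 0},
    {"x": 0,"y": -290,"z": 120,"wx": 0,"wy": 0,"wz": 0,"fingers": 0}
  ]
}}

```text
time: 22.75
tool_pos: [0.5839, -0.0125, 0.3141]
tcp_rot: [1.178, 1.23, -1.174]
wrist_force: [0.2, -0.0, -0.0]
width: 0.501
```

Run:
```python
from plan import *
s=monitor.read_state();print(s['time'],s['tool_pos'],s['wrist_force'].round(2),s['width'])
snap('top','top12');snap('side','side12'); ey=np.array([-ex[1],ex[0],0])
for t in('top12','side12'):
    q=cloud(load(t)).reshape(-1,3)-B; l=np.c_[q@ex,q@ey,q[:,2]]*1000
    f=load(t)['frame'].reshape(-1,3).astype(int); pur=(f[:,2]>f[:,1]*1.5+10)&(f[:,0]>f[:,1]*1.2)
    ins=(abs(l[:,0])<96)&(abs(l[:,1])<72)
    p=l[ins&(abs(l[:,2]+50)<5)&~pur&(l[:,0]<12)]
    c=np.linalg.lstsq(np.c_[p[:,:2],np.ones(len(p))],p[:,2],rcond=None)[0]; print(t,'tray slopes',c[:2].round(4),'top',c[2].round(2),len(p))
    p=l[ins&pur&(abs(l[:,2]-10)<5)]; c=np.linalg.lstsq(np.c_[p[:,:2],np.ones(len(p))],p[:,2],rcond=None)[0]; print('rack top slopes',c[:2].round(4),p[:,2].mean().round(1),cv2.minAreaRect(p[:,:2].astype(np.float32)),len(p))
    h=l[(abs(l[:,0])<15)&(abs(l[:,1])<50)&(l[:,2]>-6)&(l[:,2]<15)&~pur]; print('handle',cv2.minAreaRect(h[:,:2].astype(np.float32)))
a=load('side12')['frame'];b=load('top12')['frame']
cv2.imwrite('pics/c12.png',np.hstack([cv2.resize(a[90:240,170:320],(400,400)),cv2.resize(b[100:250,110:260],(400,400))])[:,:,::-1])
```

```text
22.75 [ 0.58386466 -0.01249172  0.31414287] [ 0.17 -0.   -0.04] 0.5010680212447766
top12 tray slopes [-0.0004 -0.0014] top -50.55 1769
rack top slopes [-0.0054  0.0042] 9.3 ((49.665164947509766, -0.2951011657714844), (114.85675811767578, 60.37409591674805), 88.51636505126953) 610
handle ((-1.6058661937713623, -0.1990966796875), (53.130680084228516, 10.876850128173828), 89.42874908447266)
side12 tray slopes [ 0.0044 -0.0134] top -49.58 211
rack top slopes [-0.0085  0.0066] 9.7 ((41.94371032714844, -2.9844512939453125), (74.60432434082031, 122.8087158203125), 11.790509223937988) 241
handle ((-2.1356422901153564, 1.3743782043457031), (14.66257381439209, 54.22922897338867), 7.063940525054932)
```

View pics/c12.png

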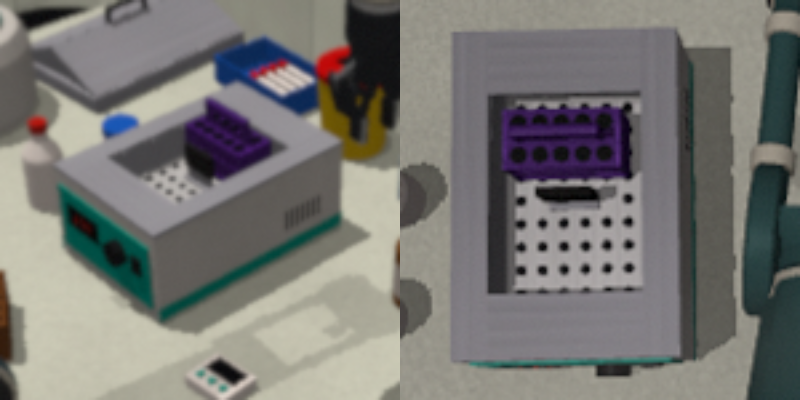

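View pics/top12.png

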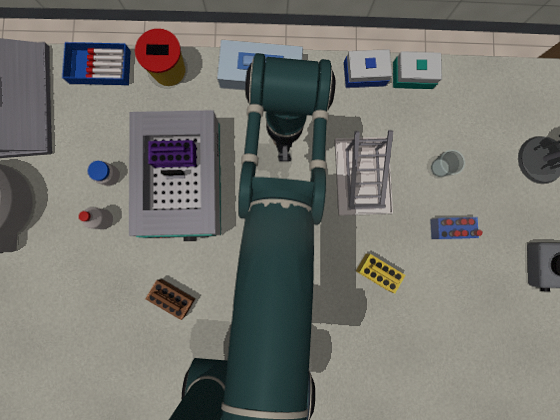

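Everything reads as settled: the tray is flat and the rack is upright at top-view pixel (172,152). The bystanders I can see are where they started, and nothing is touching the gripper.

```bash
python3 -c "
from workcell import finish_job
print(finish_job())"
```

```text
the job is handed in; nothing more can be done
None
```

The tray is lying flat on both ledges with its ends under the rim, and the purple rack is standing on it just past the handle (+x side). I handed the job in at about 23 s of the 61 s; the system gave no verdict.

**How it went:** I lifted the tray off the drainer along its normal and put its low end under the −x rim at 35°. I then turned it flat inside the tank, centred it, lowered it until the wrist force showed contact, and let go. The rack was lifted by its bar, turned about 11° to line up with the bath, lowered until it touched, and released.

**Last checks (top camera):**
- **Tray:** slopes are below 0.0015 rad. Its top face is 50.5 mm below the rim (50 expected), and its handle is 1.6–1.8 mm from the tank's centre along x.
- **Rack:** it is upright to about 0.007 rad, 51 mm from the handle. It spans about x +20 to +80 mm, inside the opening.
- **Robot:** the wrist force was zero once it had backed away.
- **Bystanders:** those in view had not visibly moved. The amber bottle was under the arm in the last top picture, and I did not measure any displacements.

**Readings that disagreed:** the side camera, which sees only a small part of the tray, gave a tray slope of about 0.013 rad against 0.0014 from the top. That is still within the 0.025 limit. While I was turning the tray at about 15°, the wrist force changed by roughly 2 N, probably from its low end brushing the ledge, so I raised it slightly.

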